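# Plug a pump's inlet coupler and lock its two cam arms

## Task

The transfer pump goes into store with its inlet closed. With both cam arms raised, stand its loose metal plug in the coupler on top and push it down, firmly but gently, past the O-ring until it sits on the rubber seal; then swing the two cam arms down together, never one all the way before the other, until both hang flat against the coupler and the plug is drawn in and locked. Force nothing (an arm that sticks half way means the plug is not home) and leave the other things on the bench as they lie.

Things in the scene. Friction and masses are not known exactly. Their poses are not given: they have to be found in the camera images.
- plug: loose aluminium plug, 0.12 kg, 51.7 mm tall, starts upright on its nose. Origin: centre of the flat underside, z up. Nose dia 33 mm (lowest 4.5 mm taper to 29.6); groove from 10 to 27.5 mm up (neck dia 22); land dia 33; flange dia 41 at 34.7 to 38.7 mm; on top a grip web 30 mm long along plug x, 10 mm thick along plug y, 38.7 to 51.7 mm up: hold it across its 10 mm
- pump: grey electric pump fixed to the bench. Origin: on the bench under the axis of its upright inlet coupler, z up; motor along +x, cam arms on the +y (left) and -y (right) sides. Foot plate x -55 to 177 mm, 116 mm wide; pump and motor up to 91 mm, black terminal box (x 67 to 129 mm) to 107 mm. Put no more than 60 N on the pump, its coupler or its arms
- inlet_boss (a point): top of the pump head's inlet boss, on the coupler's axis, 90.5 mm over the bench. The coupler, an aluminium sleeve dia 46 mm, stands on a threaded nipple screwed out to any height: its rim is 154 to 178 mm over the bench, which no reading tells. Below the rim: lead-in 4 mm high, narrowing from dia 41 mm to the bore of 35; cam arms' pins 9 mm down; O-ring 26 mm; springy rubber seal 31.9 mm
- lock_nut (a point): top of the nipple's lock nut, on the axis, 97.5 mm over the bench. The bore's O-ring grips the plug's nose (some 17 N sideways): by its weight the plug stops 3 mm or more above the seal; a push of 8 to 15 N takes it through, then it stays. Push with 25 N at most: over 50 N in all between plug and coupler spoils the seal (gives 1 mm per 16 N, at most 1.8). Locked, the flange is 1 to 3 mm over the rim
- cam_left (a joint): angle (rad) of the steel cam arm on the pump's +y side about its level pin (along pump x): 0 = hanging straight down, shut, at its stop; 1.57 = level outward; starts raised at 1.8 to 2.3; stays where left (0.1 N m friction). Its cam enters the plug's groove over the last 0.6 rad: effort rises to about 0.25 N m, then falls near 0. If the plug is not on the seal it jams at about 0.6
- cam_right (a joint): the same for the arm on the pump's -y side, mirrored. Each arm is a flat bar 13.6 mm wide, 40 mm long, with a 17 mm ring at its end (54 mm from the pin in all); pins 25 mm either side of the coupler's axis; flat outer (when raised: upper) face 5 mm from the pin's centre line. Shut, the two arms measure 60 mm over their outer faces
- tub: round plastic screw tub, 65 mm across, 46 mm tall; bystander, to be left alone. Origin: centre of its underside
- spanner: steel open-ended spanner lying flat, 34 x 201 x 8 mm, long along its y; bystander, to be left alone. Origin: centre of its underside
- meter: multimeter lying on its back, 135 x 68 x 45 mm; bystander, to be left alone. Origin: centre of its underside
Not all that is in view belongs to the job. Of the things that look like the plug, take the one that is nearest to the robot's base at the start.

How it is judged:
On the way:
1. the plug is down in the coupler, upright, both cam arms still raised above 1.2 rad (z of plug in the frame of pump between 0.115 and 0.149 m and horizontal distance between plug and pump below 0.003 m and angle between plug's own z axis and vertical below 0.1 rad and value of joint each of cam_left, cam_right above 1.2 rad), for 0.2 s.
At the end, for the whole second after the job is handed in: both cam arms hang shut (within 0.12 rad of straight down) and the plug is locked: upright within 0.06 rad, within 3 mm of the coupler's axis, its underside 115 to 149 mm above the bench, clamped (over 10 N between plug and coupler), at rest (value of joint each of cam_left, cam_right below 0.12 rad and z of plug in the frame of pump between 0.115 and 0.149 m and horizontal distance between plug and pump below 0.003 m and angle between plug's own z axis and vertical below 0.06 rad and linear speed of plug below 0.01 m/s and contact force between plug and pump above 10 N); the robot touches nothing.
It fails at once if the seal is spoilt: plug and coupler press on each other with more than 50 N in all (contact force between plug and pump above 50 N).
It fails at once if the robot presses or squeezes the pump, its coupler or its arms with more than 60 N (contact force between any of the fingers, the arm and pump above 60 N).
It fails at once if one cam arm is all but shut (under 0.35 rad) while the other is still out beyond 1.2 rad ((value of joint cam_left below 0.35 rad and value of joint cam_right above 1.2 rad) or (value of joint cam_right below 0.35 rad and value of joint cam_left above 1.2 rad)).
It fails at once if a bystander (tub, spanner, meter) is moved by more than 25 mm (distance of any of tub, spanner, meter from where it was at the start of the episode above 0.025 m).
It also fails if it takes over 67 s, if anything falls off the work surface, if the arm or the gripper's body presses on something with over 40 N, if the wrist force passes 120 N, or if a joint passes its speed limit or range.

## Robot

A 7-joint arm with a two-finger parallel gripper is mounted at the origin on a cart in front of the work surface, level with it; the furniture and walls round the work are solid. World frame = base frame: x ahead of the robot, y to its left, z up, the work surface at z = 0. Lengths are in m, angles in rad, forces in N, time in s.
With the tool pointing down it reaches from about 0.4 to 0.875 m from the base axis. Payload 19.3 kg.
Tool frame: the origin (TCP) lies at the very end of the fingers, on their centre line; the grasp point (between the pads) lies 19 mm behind it; z points along the fingers, y is the line along which they close (so a half turn about z gives the same grasp; the last joint's range is limited). The gripper opens to 85 mm and grips with 20 to 120 N. Pads are 22 mm wide; open, the fingers measure 114 mm over their backs; the gripper's body (76 mm by 85 mm) begins 54 mm behind the grasp point. The pads swing forward as they close: fully open they stand 13 mm farther back than shut.
Start: joints at [-1.386, 0.521, -0.036, 1.599, 0.021, 1.021, -0.113], TCP at [0.158, 0.605, 0.231] pointing down, gripper open.
Joint ranges: [-2.91, 2.91], [-0.3, 2.13], [-1.5, 1.42], [0.17, 2.43], [-1.26, 4.41], [0.16, 1.93], [-2.52, 2.52]. Speed limits (rad/s): [1.89, 1.89, 2.39, 2.39, 3.01, 3.01, 3.01].

## Interface

Orientations are given as [roll, pitch, yaw] about the fixed x, y, z axes, in that order (R = Rz(yaw) Ry(pitch) Rx(roll)).
In Python, from workcell import bot gives the robot as it stands.
- The arm moves only by the tool servo_tool, never from a script. Its argument "plan" is a list of rows, each a list of 7 numbers: the finger opening in cm, from 0 to 8.54, then the shift along the tool's x, y, z in cm, then the turn, a rotation vector about the tool's x, y, z in degrees. In form: [[fingers, x, y, z, wx, wy, wz], ...]. A call has 1 to 10 rows; each row is the pose to reach, as a shift and turn from the pose commanded when the call began, along the tool's axes at that moment; what a row does not reach only later rows make up. A row lasts 1/10 s, in which the tool goes at most 50 mm and 8.59 degrees, less where a joint would pass 70% of its speed; a pose out of reach is approached as far as the arm can. A call with a gripper value outside its range is refused whole. The fingers move at their own pace and stop on an object; "force" is the grip in N (left out, the last holds). Time passes only in rows, so rows that repeat a pose let the fingers close. It gives the time, the measured TCP pose, the force, the opening and the grip force at its end, in the units of the state.
- bot.observe(): the state, without advancing time (a new reading comes with each control period).
- bot.grab_frame(name): name is "scene" or "side" or "wrist"; returns a dict with "frame" (420x560x3 uint8, blue, green, red), "mtx" (3x3 intrinsics, pixels), "R" (3x3) and "t" (3): a world point X has camera coordinates R X + t; the wrist camera has in their place "T_tool_cam" (4x4, takes a point from camera to tool coordinates, whose origin is the TCP and whose axes are the flange's). Camera axes: x right, y down, z forward; pixel columns grow to the right and rows downward; lengths in m; the calibration is good to about 2 mm. The wrist camera is an equidistant fisheye: a pixel r from the principal point sees the ray r / f radians off the axis. A picture is of the moment at which its call begins: read the wrist's pose just before it. There is no depth.
- bot.job_done(): hands the job in; it is judged then, once.
The state is a dict: "clock": time; "qpos": joint angles; "qd": joint speeds; "joint_efforts": joint torques, N m; "position": TCP position; "tool_rot": TCP orientation; "force": force on the tool from outside, world axes, zero at the start; "moment": the same for the moment, N m; "grip_width": finger opening in m; "finger_force": force on a finger pad.
Only numpy, scipy, OpenCV 4.12 (cv2) and the standard library are available. Lean on these libraries where they do the work, as an engineer would, in place of code of your own. Each camera call takes 0.05 s, during which the arm holds its last target. There are 200 camera calls.

## Working session

There is one attempt and no reset: what is moved stays moved. The work goes in short steps, Python scripts to look and compute and a tool call to move; the robot and the scene stay as the last step left them, time stands still between calls to the robot, and variables do not carry over. Pictures are saved under pics/ and viewed, at most 10 in all, crops included, and the job is handed in when it is done.

Besides the shell and the picture viewer there is one more tool, called after "Emit:" as name([rows], argument=value, ...), one row to a line, values as JSON. servo_tool: Moves the arm, as the interface text tells. Its arguments: {"type":"object","properties":{"plan":{"type":"array","items":{"type":"array","items":{"type":"number"}}},"force":{"type":"number"}},"required":["plan"]}

```bash
mkdir -p pics && cat > h.py <<'E'
from workcell import bot
import cv2, numpy as np
def grab(n,save=None):
    s=bot.observe(); f=bot.grab_frame(n)
    if save: cv2.imwrite('pics/'+save+'.png',f['frame'])
    return s,f
E
python3 - <<'E'
from h import *
a=[grab(n)[1] for n in("scene","side")]
cv2.imwrite('pics/a.png',a[0]['frame']);cv2.imwrite('pics/b.png',a[1]['frame'])
for f in a: print(f['mtx'].round(1).tolist(),f['R'].round(4).tolist(),f['t'].round(4).tolist(), (-f['R'].T@f['t']).round(3))
s,f=grab('wrist','c'); print(f['mtx'],f['T_tool_cam'].round(4)); print(s)
E
```

```text
[[438.3, 0.0, 277.3], [0.0, 438.3, 210.1], [0.0, 0.0, 1.0]] [[0.6848, -0.7287, 0.0079], [-0.3916, -0.3771, -0.8393], [0.6145, 0.5717, -0.5436]] [-0.4885, 0.2641, 0.7959] [-0.051 -0.711  0.658]
[[531.0, 0.0, 272.7], [0.0, 531.0, 202.7], [0.0, 0.0, 1.0]] [[0.8669, -0.4984, 0.0022], [-0.2565, -0.45, -0.8554], [0.4273, 0.741, -0.518]] [-0.5483, 0.1563, 1.1166] [ 0.038 -1.03   0.713]
[[325.1922621    0.         287.64521144]
 [  0.         325.1922621  214.54101119]
 [  0.           0.           1.        ]] [[-6.000e-04 -9.592e-01 -2.827e-01  7.280e-02]
 [ 1.000e+00 -4.000e-04 -8.000e-04 -6.000e-04]
 [ 7.000e-04 -2.827e-01  9.592e-01 -1.422e-01]
 [ 0.000e+00  0.000e+00  0.000e+00  1.000e+00]]
{'clock': 0.1, 'qpos': array([-1.3861761 ,  0.52198785, -0.03632202,  1.59992131,  0.02120769,
        1.02111168, -0.11277593]), 'qd': array([-0.00129818, -0.00168316, -0.00101799, -0.00041557,  0.00057466,
        0.00029629,  0.00091474]), 'joint_efforts': array([ 1.60994892e-03, -9.28490567e+01,  1.98282771e+00, -3.70533478e+01,
        1.80784398e-02,  5.22025890e-03, -1.13979149e-05]), 'position': array([0.15750781, 0.6045231 , 0.23077314]), 'tool_rot': array([-3.14055288e+00,  8.18478524e-05,  2.88678436e+00]), 'force': array([ 0.01211883, -0.57443162,  0.93195082]), 'moment': array([ 0.06031259,  0.05684965, -0.06206533]), 'finger_force': 0.0, 'grip_width': 0.08569581154993793}
```

View pics/a.png

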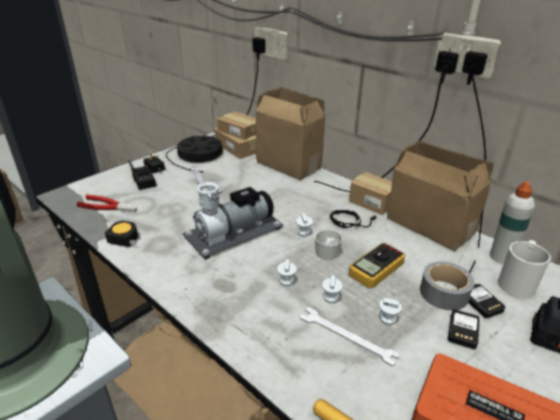

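View pics/b.png

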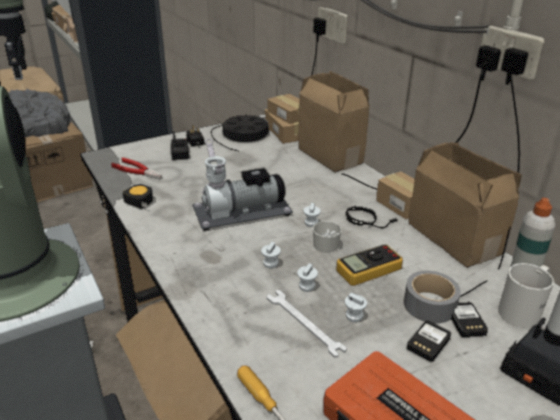

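Both views show four plug-like things: in scene at about (305,226), (288,273), (332,289) and (390,311). The pump's coupler is at about (208,190) in scene and (216,165) in side.

```bash
cat >> h.py <<'E'
def ray(f,u,v):
    d=f['R'].T@np.linalg.inv(f['mtx'])@np.array([u,v,1.]); return -f['R'].T@f['t'], d/np.linalg.norm(d)
def plane(f,u,v,z):
    c,d=ray(f,u,v); return c+d*(z-c[2])/d[2]
def tri(f1,p1,f2,p2):
    A=np.zeros((3,3));b=np.zeros(3);L=[ray(f1,*p1),ray(f2,*p2)]
    for c,d in L:
        P=np.eye(3)-np.outer(d,d);A+=P;b+=P@c
    X=np.linalg.solve(A,b); return X.round(4),max(np.linalg.norm(np.cross(X-c,d)) for c,d in L).round(4)
E
python3 - <<'E'
from h import *
a=grab('scene')[1];b=grab('side')[1]
for p,q in zip([(305,226),(288,273),(332,289),(390,311),(208,190)],[(312,214),(271,256),(307,278),(355,305),(216,165)]):
    X,e=tri(a,p,b,q);print(X,e,np.hypot(*X[:2]))
C=lambda f,x,y,w,h:cv2.resize(f['frame'][y:y+h,x:x+w],(400,300),interpolation=cv2.INTER_CUBIC)
cv2.imwrite('pics/d.png',np.vstack([np.hstack([C(a,175,165,120,90),C(b,185,140,120,90)]),np.hstack([C(a,265,200,160,120),C(b,240,195,160,120)])]))
E
```

```text
[ 0.6524 -0.1521  0.0336] 0.0018 0.6698956411262876
[ 0.4908 -0.2401  0.0306] 0.0014 0.5463814143984036
[ 0.5191 -0.3373  0.0279] 0.0014 0.619060659386461
[ 0.546  -0.4577  0.0343] 0.0017 0.7124642376989879
[0.4804 0.0031 0.1428] 0.0017 0.4804100019774776
```

View pics/d.png

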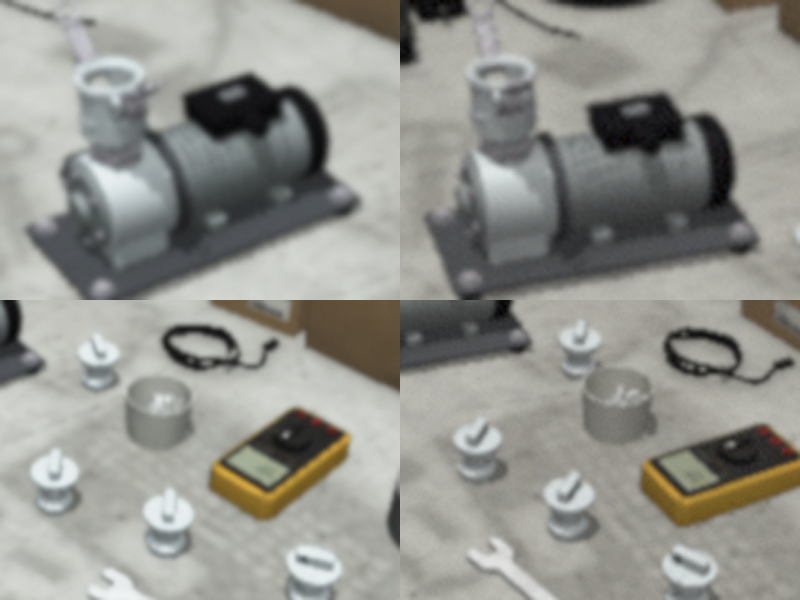

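View pics/c.png

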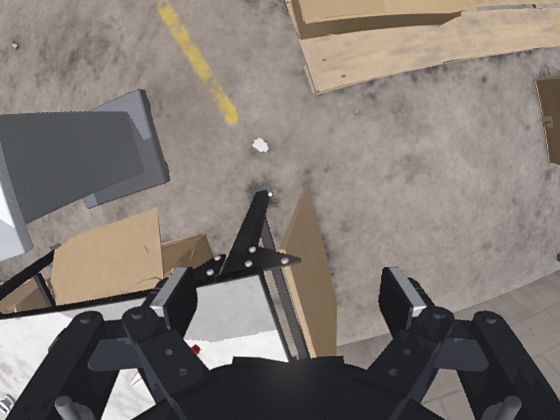

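Viewed: the crop shows the nearest plug's web clearly, and the coupler open upward. The wrist picture shows only floor. The nearest plug is at about (0.491,-0.240), so I'll fly over the pump first.

```bash
cat >> h.py <<'E'
from scipy.spatial.transform import Rotation as Ro
def rel(p,yaw,s=None):
    s=s or bot.observe(); R=Ro.from_euler('xyz',s['tool_rot'])
    T=Ro.from_euler('xyz',[np.pi,0,np.radians(yaw)])
    return (R.inv().apply(np.array(p)-s['position'])*100).round(2),np.degrees((R.inv()*T).as_rotvec()).round(1)
def wray(s,f,u,v):
    m=f['mtx'];x=np.array([u-m[0,2],v-m[1,2]])/m[0,0];r=np.hypot(*x)
    d=np.array([*(x/max(r,1e-9)*np.sin(r)),np.cos(r)]);T=f['T_tool_cam'];R=Ro.from_euler('xyz',s['tool_rot']).as_matrix()
    return R@T[:3,3]+s['position'], R@T[:3,:3]@d
def wplane(s,f,u,v,z):
    c,d=wray(s,f,u,v); return (c+d*(z-c[2])/d[2]).round(4)
def wproj(s,f,X):
    T=f['T_tool_cam'];R=Ro.from_euler('xyz',s['tool_rot']).as_matrix()
    q=T[:3,:3].T@(R.T@(np.array(X)-s['position'])-T[:3,3]);r=np.hypot(q[0],q[1]);th=np.arctan2(r,q[2])
    return f['mtx'][:2,2]+f['mtx'][0,0]*th*q[:2]/max(r,1e-9)
E
python3 -c "
from h import *
print(rel([.38,.42,.38],135),rel([.5,.05,.38],95))"
```

```text
(array([-26.18, -12.27, -14.89]), array([-0. ,  0. , 30.4])) (array([-47.12, -45.05, -14.87]), array([-0. ,  0. , 70.4]))
```

Emit:
servo_tool([
  [8.5,-4,-2,-3,0,0,5],
  [8.5,-8,-4,-6,0,0,10],
  [8.5,-13,-6,-9,0,0,15],
  [8.5,-17,-8,-12,0,0,20],
  [8.5,-21,-10,-15,0,0,25],
  [8.5,-26,-13,-15,0,0,31],
  [8.5,-29,-17,-15,0,0,36],
  [8.5,-32,-21,-15,0,0,41],
  [8.5,-35,-25,-15,0,0,47],
  [8.5,-38,-29,-15,0,0,52],
])

```text
clock: 1.25
position: [0.4411, 0.2539, 0.3813]
tool_rot: [3.141, -0.0, 1.975]
force: [1.5, 0.3, 0.2]
grip_width: 0.0852
finger_force: 0.0
```

```bash
python3 -c "
from h import *
s=bot.observe();print(s['clock'],s['position'],s['tool_rot'],s['force'],s['qpos']);print(rel([.5,.04,.38],93))"
```

```text
1.25 [0.44114444 0.2538613  0.38134422] [ 3.14123897e+00 -2.35499653e-04  1.97489845e+00] [1.52775679 0.31268822 0.23296391] [-0.9002709   0.20356546  0.31842516  1.69763821 -0.06690482  1.25064019
 -0.1628359 ]
(array([-21.98,  -3.  ,   0.13]), array([ 0. , -0. , 20.2]))
```

Emit:
servo_tool([
  [8.5,-4,-0.5,0,0,0,4],
  [8.5,-8,-1,0,0,0,8],
  [8.5,-13,-1.5,0,0,0,12],
  [8.5,-18,-2,0,0,0,16],
  [8.5,-22,-3,0,0,0,20],
  [8.5,-22,-3,0,0,0,20],
  [8.5,-22,-3,0,0,0,20],
])

```text
clock: 1.95
position: [0.5005, 0.0414, 0.3812]
tool_rot: [-3.142, -0.0, 1.629]
force: [-0.0, 0.4, -0.5]
grip_width: 0.0849
finger_force: 0.0
```

```bash
python3 -c "
from h import *
s,f=grab('wrist','e');print(s['position'],s['tool_rot'])
import pickle;pickle.dump((s,f),open('e.pkl','wb'))"
```

```text
[0.50047991 0.04143679 0.38117662] [-3.14153436e+00 -1.67021550e-04  1.62859760e+00]
```

View pics/e.png

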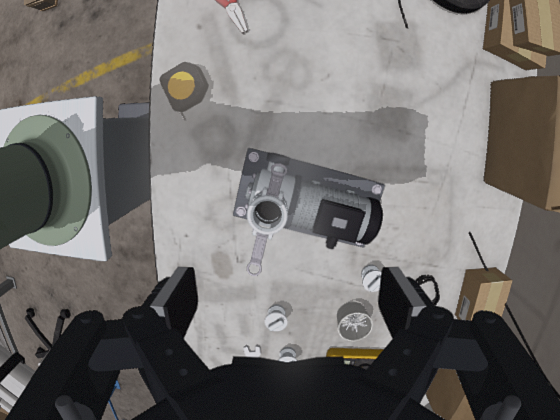

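The wrist view shows the coupler rim centre at about (268,213), with arms raised on both sides (tips near (278,170) and (256,268)). The motor lies to the right, and our plug is at (275,321).

```bash
python3 - <<'E'
from h import *
import pickle; s,f=pickle.load(open('e.pkl','rb'))
p=wplane(s,f,275,321,.05);print('plug',p)
a,b,c=[wplane(s,f,*q,.008) for q in [(251,150),(385,181),(237,216)]]
print('plate ang',np.degrees(np.arctan2(*(b-a)[1::-1])),np.linalg.norm(b-a),np.degrees(np.arctan2(*(a-c)[1::-1])))
for z in(.155,.165,.178):print('rim',wplane(s,f,268,213,z),'D',wplane(s,f,287,213,z)-wplane(s,f,249,213,z))
t=[wplane(s,f,*q,.175) for q in[(278,170),(256,268)]];print('arms ang',np.degrees(np.arctan2(*(t[0]-t[1])[1::-1])))
print(rel([p[0],p[1],.19],26))
E
```

```text
plug [ 0.4922 -0.222   0.05  ]
plate ang -9.261314597027464 0.22493207863708545 79.7589319030139
rim [0.4782 0.0048 0.155 ] D [0.045  0.0026 0.    ]
rim [0.4786 0.0077 0.165 ] D [0.0437 0.0025 0.    ]
rim [0.4792 0.0115 0.178 ] D [0.0421 0.0025 0.    ]
arms ang 80.12803531034125
(array([-26.36,  -2.4 ,  19.1 ]), array([-0. , -0. , 67.4]))
```

Emit:
servo_tool([
  [8.5,-5,-0.5,0,0,0,8],
  [8.5,-10,-1,0,0,0,16],
  [8.5,-15,-1.5,2,0,0,24],
  [8.5,-19,-2,5,0,0,32],
  [8.5,-23,-2.2,8,0,0,40],
  [8.5,-26.4,-2.4,11,0,0,48],
  [8.5,-26.4,-2.4,15,0,0,56],
  [8.5,-26.4,-2.4,19,0,0,64],
  [8.5,-26.4,-2.4,19,0,0,67.4],
  [8.5,-26.4,-2.4,19,0,0,67.4],
])

```text
clock: 3.0
position: [0.4923, -0.2216, 0.1901]
tool_rot: [-3.14, 0.002, 0.455]
force: [-0.1, -0.3, 0.4]
grip_width: 0.0849
finger_force: 0.0
```

```bash
python3 - <<'E'
from h import *
import pickle
s,f=grab('wrist');print(s['position'],s['tool_rot'],s['force']);pickle.dump((s,f),open('g.pkl','wb'))
u,v=wproj(s,f,[.492,-.228,.05]).astype(int);print(u,v)
x0,y0=max(u-80,0),max(v-60,0);print(x0,y0)
cv2.imwrite('pics/g.png',cv2.resize(f['frame'][y0:y0+120,x0:x0+160],None,fx=5,fy=5,interpolation=cv2.INTER_CUBIC))
E
```

```text
[ 0.49228551 -0.22162428  0.19010641] [-3.14029914e+00  1.86772637e-03  4.54896671e-01] [-0.11166114 -0.30191154  0.41369894]
294 204
214 144
```

View pics/g.png

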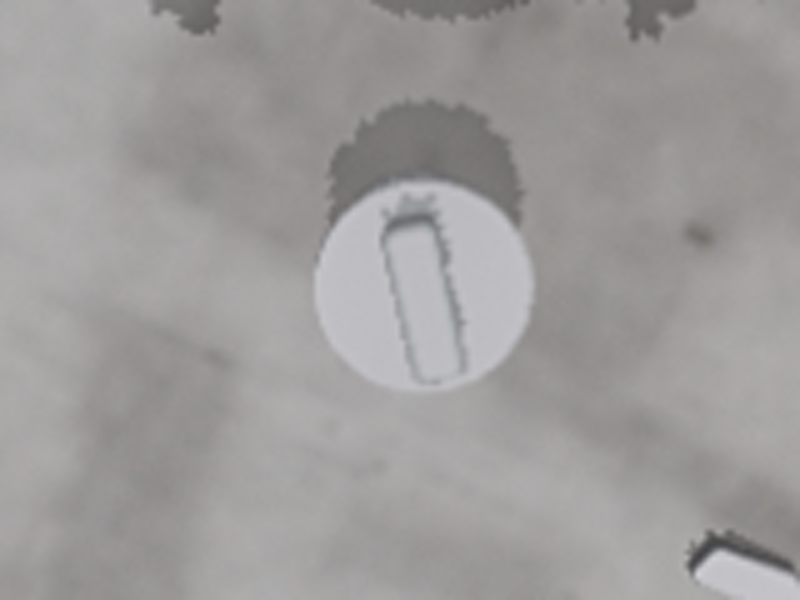

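The flange circle is centred at crop (424,285). The web top runs from (409,228) to (440,377), centre (425,302).

```bash
python3 - <<'E'
from h import *
import pickle
s,f=pickle.load(open('g.pkl','rb'))
P=lambda u,v,z:wplane(s,f,214+u/5,144+v/5,z)
w=P(425,302,.0517);g=P(424,285,.0387);a=P(409,228,.0517);b=P(440,377,.0517);d=a-b
ang=np.degrees(np.arctan2(d[1],d[0]));print(w,g,ang,np.linalg.norm(d))
c=(w+g)/2;print(rel([c[0],c[1],.10],ang%180),rel([c[0],c[1],.0405],ang%180))
E
```

```text
[ 0.4941 -0.2318  0.0517] [ 0.4941 -0.2321  0.0387] 37.928547779631586 0.028144804138597223
(array([-0.31,  0.96,  9.1 ]), array([ -0. ,   0. , -11.7])) (array([-0.31,  0.97, 15.05]), array([ -0. ,   0. , -11.7]))
```

Emit:
servo_tool([
  [5,-0.3,1.0,4,0,0,-6],
  [4,-0.3,1.0,8,0,0,-11.7],
  [4,-0.3,1.0,11,0,0,-11.7],
  [4,-0.3,1.0,13,0,0,-11.7],
  [4,-0.3,1.0,14.5,0,0,-11.7],
  [4,-0.3,1.0,15.0,0,0,-11.7],
  [4,-0.3,1.0,15.0,0,0,-11.7],
])

```text
clock: 3.75
position: [0.4942, -0.2331, 0.0415]
tool_rot: [3.141, -0.0, 0.659]
force: [0.0, 0.4, -0.2]
grip_width: 0.0399
finger_force: 0.0
```

Emit:
servo_tool([
  [0.5,0,0,0,0,0,0],
  [0.5,0,0,0,0,0,0],
  [0.5,0,0,0,0,0,0],
  [0.5,0,0,0,0,0,0],
  [0.5,0,0,0,0,0,0],
  [0.5,0,0,0,0,0,0],
], force=60)

```text
clock: 4.35
position: [0.4944, -0.2333, 0.0421]
tool_rot: [3.141, -0.001, 0.658]
force: [-1.4, 0.7, 8.5]
grip_width: 0.0081
finger_force: 62.2
```

```bash
python3 -c "
from h import *
print(rel([.472,-.032,.30],80.2))"
```

```text
(array([ 10.57, -17.27, -25.8 ]), array([  0.1,  -0. , -42.5]))
```

Emit:
servo_tool([
  [0.5,0,0,-1,0,0,0],
  [0.5,0,0,-4,0,0,0],
  [0.5,0,0,-8,0,0,0],
  [0.5,0,0,-12,0,0,0],
  [0.5,0,0,-16,0,0,0],
  [0.5,0,0,-20,0,0,0],
  [0.5,0,0,-25.8,0,0,0],
])

```text
clock: 5.05
position: [0.4929, -0.2329, 0.293]
tool_rot: [-3.141, 0.001, 0.658]
force: [1.6, 0.0, -0.5]
grip_width: 0.0078
finger_force: 61.0
```

Emit:
servo_tool([
  [0.5,2,-3.4,0,0,0,-8],
  [0.5,4,-6.8,0,0,0,-16],
  [0.5,6,-10.2,0,0,0,-24],
  [0.5,8,-13.8,0,0,0,-32],
  [0.5,10.5,-17.3,0,0,0,-40],
  [0.5,10.5,-17.3,0,0,0,-42.5],
  [0.5,10.5,-17.3,0,0,0,-42.5],
  [0.5,10.5,-17.3,0,0,0,-42.5],
])

```text
clock: 5.85
position: [0.471, -0.0329, 0.2916]
tool_rot: [3.141, 0.0, 1.397]
force: [0.7, 0.0, -1.4]
grip_width: 0.0082
finger_force: 61.0
```

```bash
python3 - <<'E'
from h import *
import pickle
s,f=grab('wrist');print(s['position'],s['tool_rot'],s['force'])
g=[grab(n)[1] for n in('scene','side')]
pickle.dump((s,f,g),open('k.pkl','wb'))
u,v=wproj(s,f,[.4786,.007,.165]).astype(int);print(u,v)
cv2.imwrite('pics/k.png',cv2.resize(f['frame'][30:330,90:490],(800,600),interpolation=cv2.INTER_CUBIC))
E
```

```text
[ 0.47100466 -0.03292696  0.29163677] [3.14113752e+00 5.39202180e-06 1.39688343e+00] [ 0.70219949  0.03620846 -1.35207142]
289 158
```

View pics/k.png

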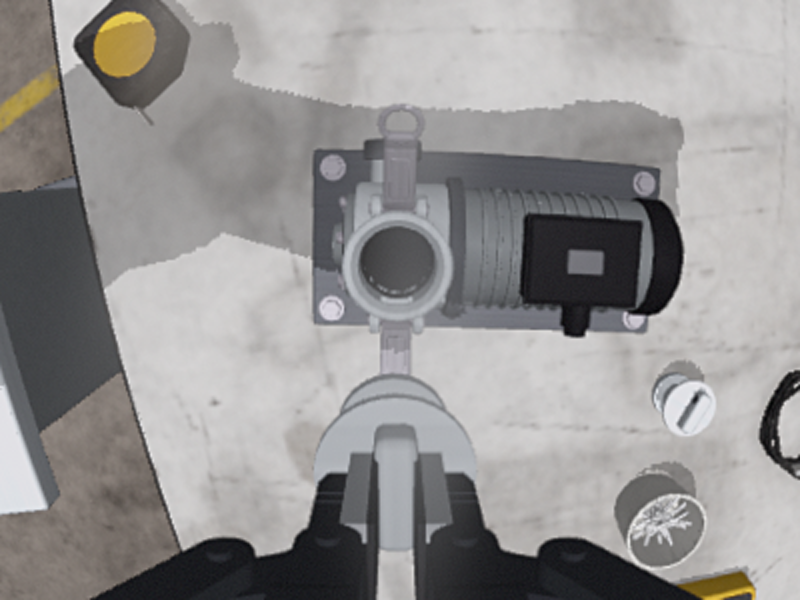

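The wrist view shows the plug held upright by its web. The coupler rim circle is centred at crop (398,265) (frame (289,162)), and both arms are clear of the bore.

```bash
python3 - <<'E'
from h import *
import pickle
s,f,g=pickle.load(open('k.pkl','rb'));s0,f0=pickle.load(open('e.pkl','rb'))
def circ(f,c,r0,r1):
    G=cv2.cvtColor(f['frame'],cv2.COLOR_BGR2GRAY);x,y=c
    k=4;C=cv2.resize(G[y-40:y+40,x-40:x+40],None,fx=k,fy=k,interpolation=cv2.INTER_CUBIC)
    h=cv2.HoughCircles(C,cv2.HOUGH_GRADIENT_ALT,1,5,param1=150,param2=.5,minRadius=r0*k,maxRadius=r1*k)
    return [] if h is None else [((q[0]+.5)/k-.5+x-40,(q[1]+.5)/k-.5+y-40,q[2]/k) for q in h.reshape(-1,h.shape[-1])]
A=circ(f,(289,162),14,32);B=circ(f0,(268,213),10,24);print(np.round(A,1),np.round(B,1))
def lin(La):
    M=np.zeros((3,3));b=np.zeros(3)
    for c,d in La:
        P=np.eye(3)-np.outer(d,d);M+=P;b+=P@c
    return np.linalg.solve(M,b)
for a in A:
  for b in B: print(np.round(a,1),np.round(b,1),lin([wray(s,f,*a[:2]),wray(s0,f0,*b[:2])]).round(4))
for a in A:
  for z in(.155,.166,.178):print(np.round(a,1),z,wplane(s,f,*a[:2],z)[:2],(wplane(s,f,a[0]+a[2],a[1],z)-wplane(s,f,a[0]-a[2],a[1],z))[:2])
E
```

```text
[[286.4 162.9  26.1]
 [290.6 147.6  28.8]
 [289.1 154.9  20.5]
 [286.9 149.6  26.9]
 [288.9 163.1  19.5]
 [282.9 153.4  24. ]
 [288.9 163.1  23.4]
 [282.9 153.4  27.8]
 [277.1 164.6  29.7]
 [289.1 154.9  23.4]
 [277.1 164.6  16.5]
 [282.9 153.4  17. ]] [[265.4 215.4  19.4]
 [266.9 213.1  14.1]
 [266.9 213.1  17.8]
 [273.1 208.1  21.9]
 [265.4 215.4  16. ]
 [264.9 204.9  22.1]
 [268.4 204.1  17.7]
 [264.9 204.9  16. ]
 [267.6 206.1  19.9]
 [267.6 206.1  14. ]
 [265.4 215.4  12.7]
 [273.1 208.1  15.4]
 [262.1 207.1  15.7]
 [262.1 207.1  11.2]]
[286.4 162.9  26.1] [265.4 215.4  19.4] [0.4753 0.0026 0.158 ]
[286.4 162.9  26.1] [266.9 213.1  14.1] [4.754e-01 2.000e-04 1.400e-01]
[286.4 162.9  26.1] [266.9 213.1  17.8] [4.754e-01 2.000e-04 1.400e-01]
[286.4 162.9  26.1] [273.1 208.1  21.9] [ 0.4778 -0.0056  0.0941]
[286.4 162.9  26.1] [265.4 215.4  16. ] [0.4753 0.0026 0.158 ]
[286.4 162.9  26.1] [264.9 204.9  22.1] [ 0.4712 -0.0077  0.0735]
[286.4 162.9  26.1] [268.4 204.1  17.7] [ 0.4731 -0.0103  0.0563]
[286.4 162.9  26.1] [264.9 204.9  16. ] [ 0.4712 -0.0077  0.0735]
[286.4 162.9  26.1
[... 11690 characters left out ...]
7] 0.155 [0.467  0.0021] [ 0.0506 -0.0091]
[277.1 164.6  29.7] 0.166 [0.4676 0.0035] [ 0.0486 -0.0087]
[277.1 164.6  29.7] 0.178 [0.4683 0.0051] [ 0.0465 -0.0084]
[289.1 154.9  23.4] 0.155 [0.4787 0.0087] [ 0.0396 -0.0069]
[289.1 154.9  23.4] 0.166 [0.4788 0.0098] [ 0.0381 -0.0066]
[289.1 154.9  23.4] 0.178 [0.479  0.0111] [ 0.0363 -0.0063]
[277.1 164.6  16.5] 0.155 [0.467  0.0021] [ 0.028 -0.005]
[277.1 164.6  16.5] 0.166 [0.4676 0.0035] [ 0.0269 -0.0048]
[277.1 164.6  16.5] 0.178 [0.4683 0.0051] [ 0.0257 -0.0046]
[282.9 153.4  17. ] 0.155 [0.4736 0.0109] [ 0.0287 -0.0051]
[282.9 153.4  17. ] 0.166 [0.474  0.0119] [ 0.0276 -0.005 ]
[282.9 153.4  17. ] 0.178 [0.4744 0.0131] [ 0.0263 -0.0047]
```

Emit:
servo_tool([
  [0.5,-1.7,0,0,0,0,0],
  [0.5,-3.4,0,0,0,0,0],
  [0.5,-3.4,0,0,0,0,0],
  [0.5,-3.4,0,0,0,0,0],
])

```text
clock: 6.4
position: [0.4653, -0.0661, 0.2912]
tool_rot: [-3.141, 0.0, 1.398]
force: [-0.2, -0.1, -0.5]
grip_width: 0.0081
finger_force: 61.0
```

```bash
python3 - <<'E'
from h import *
import pickle
s,f=grab('wrist');print(s['position'],s['tool_rot'])
pickle.dump((s,f),open('m.pkl','wb'))
u,v=wproj(s,f,[.4774,.0035,.166]).astype(int);print(u,v)
k=pickle.load(open('k.pkl','rb'))
a=cv2.resize(f['frame'][v-40:v+40,u-40:u+40],(400,400),interpolation=cv2.INTER_CUBIC)
b=cv2.resize(k[1]['frame'][122:202,249:329],(400,400),interpolation=cv2.INTER_CUBIC)
cv2.imwrite('pics/m.png',np.hstack([a,b]))
E
```

```text
[ 0.4653142 -0.0660585  0.2911849] [-3.14149246e+00  3.79800088e-05  1.39772741e+00]
288 122
```

View pics/m.png

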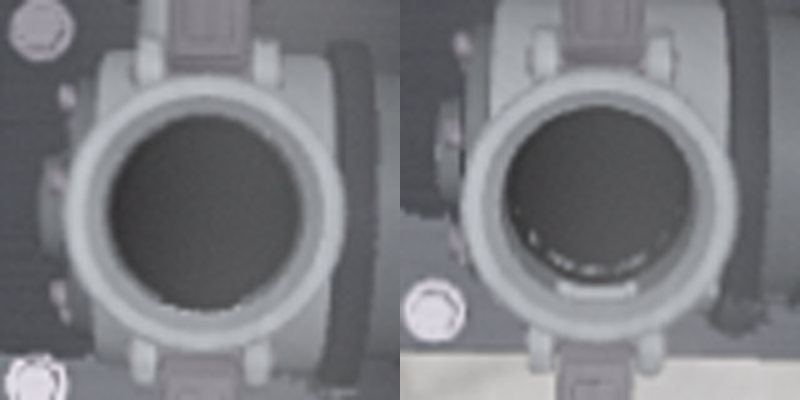

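The m view looks straight down the bore: the rim's outer circle is centred at crop (205.5,213), 279 px wide. In the k view it is centred at (199.5,207.5), 275 px wide.

```bash
python3 - <<'E'
from h import *
import pickle
s,f=pickle.load(open('m.pkl','rb'));s1,f1,_=pickle.load(open('k.pkl','rb'))
for z in(.154,.16,.166,.172,.178):
    print(z,wplane(s,f,288.7,124.2,z)[:2],np.linalg.norm(wplane(s,f,288.7-27.9,124.2,z)-wplane(s,f,288.7+27.9,124.2,z)).round(4),
     wplane(s1,f1,288.5,163.1,z)[:2],np.linalg.norm(wplane(s1,f1,288.5-27.5,163.1,z)-wplane(s1,f1,288.5+27.5,163.1,z)).round(4))
# held plug check: where flange would be
for dx in(0,):print(wproj(s,f,s['position']+[0,0,-.0018]))
print(rel([.478,.0047,.30],80.2),rel([.478,.0047,.22],80.2))
E
```

```text
0.154 [0.4771 0.0016] 0.0474 [0.4769 0.0016] 0.0476
0.16 [0.4771 0.0017] 0.0465 [0.477  0.0024] 0.0466
0.166 [0.4771 0.0018] 0.0455 [0.4771 0.0031] 0.0456
0.172 [0.4771 0.0018] 0.0444 [0.4773 0.0039] 0.0446
0.178 [0.477  0.0019] 0.0434 [0.4774 0.0047] 0.0436
[289.62775159 270.77667695]
(array([ 7.14,  0.04, -0.88]), array([-0. , -0. , -0.1])) (array([7.14, 0.04, 7.12]), array([-0. , -0. , -0.1]))
```

Emit:
servo_tool([
  [0.5,2,0.05,-0.5,0,0,0],
  [0.5,4.5,0.1,-0.5,0,0,0],
  [0.5,6.9,0.1,0,0,0,0],
  [0.5,6.9,0.1,2,0,0,0],
  [0.5,6.9,0.1,4.5,0,0,0],
  [0.5,6.9,0.1,6.5,0,0,0],
  [0.5,6.9,0.1,7.2,0,0,0],
  [0.5,6.9,0.1,7.2,0,0,0],
])

```text
clock: 7.25
position: [0.4779, 0.0024, 0.2188]
tool_rot: [-3.14, 0.001, 1.4]
force: [-0.3, -0.0, -1.0]
grip_width: 0.0081
finger_force: 61.0
```

```bash
python3 - <<'E'
from h import *
s=bot.observe();print(s['position'],s['force'],rel([.4779,.0017,.20],80.2))
A=[grab(n)[1]['frame'] for n in('scene','side')]
C=lambda F,x,y,w,h:cv2.resize(F[y:y+h,x:x+w],(400,400),interpolation=cv2.INTER_CUBIC)
cv2.imwrite('pics/n.png',np.hstack([C(A[0],168,140,80,80),C(A[1],176,115,80,80)]))
E
```

```text
[0.47788697 0.0024059  0.2187717 ] [-0.34951834 -0.03844312 -1.02607114] (array([-0.07,  0.02,  1.88]), array([-0.1,  0. ,  0. ]))
```

View pics/n.png

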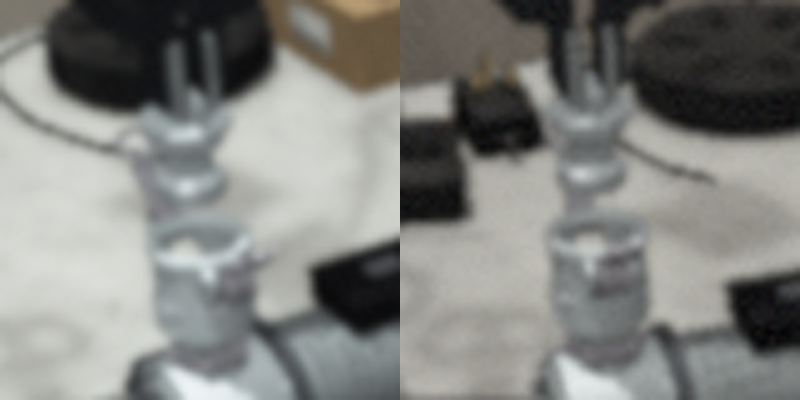

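The plug hangs over the bore; allowing for perspective tilt, it lines up with the coupler in both views. Lowering in small steps.

Emit:
servo_tool([
  [0.5,-0.07,0,0.6,0,0,0],
  [0.5,-0.07,0,1.2,0,0,0],
  [0.5,-0.07,0,1.7,0,0,0],
  [0.5,-0.07,0,2.0,0,0,0],
  [0.5,-0.07,0,2.3,0,0,0],
  [0.5,-0.07,0,2.3,0,0,0],
])

```text
clock: 7.95
position: [0.4778, 0.0014, 0.1959]
tool_rot: [-3.141, 0.0, 1.4]
force: [-0.8, -0.3, -0.7]
grip_width: 0.0081
finger_force: 61.0
```

Emit:
servo_tool([
  [0.5,0,0,0.2,0,0,0],
  [0.5,0,0,0.4,0,0,0],
  [0.5,0,0,0.6,0,0,0],
  [0.5,0,0,0.8,0,0,0],
  [0.5,0,0,0.8,0,0,0],
])

```text
clock: 8.45
position: [0.4779, 0.0015, 0.1879]
tool_rot: [-3.141, 0.0, 1.4]
force: [0.7, -1.2, -0.1]
grip_width: 0.0081
finger_force: 61.0
```

Emit:
servo_tool([
  [0.5,0,0,0.2,0,0,0],
  [0.5,0,0,0.4,0,0,0],
  [0.5,0,0,0.6,0,0,0],
  [0.5,0,0,0.6,0,0,0],
])

```text
clock: 8.85
position: [0.4779, 0.0015, 0.1819]
tool_rot: [-3.141, 0.0, 1.4]
force: [0.2, -0.1, -0.8]
grip_width: 0.0081
finger_force: 61.0
```

Emit:
servo_tool([
  [0.5,0,0,0.15,0,0,0],
  [0.5,0,0,0.3,0,0,0],
  [0.5,0,0,0.4,0,0,0],
  [0.5,0,0,0.4,0,0,0],
])

```text
clock: 9.25
position: [0.4779, 0.0015, 0.1781]
tool_rot: [-3.141, 0.0, 1.4]
force: [-0.6, -0.4, -0.6]
grip_width: 0.0077
finger_force: 61.0
```

Emit:
servo_tool([
  [0.5,0,0,0.1,0,0,0],
  [0.5,0,0,0.2,0,0,0],
  [0.5,0,0,0.3,0,0,0],
  [0.5,0,0,0.3,0,0,0],
])

```text
clock: 9.65
position: [0.4779, 0.0015, 0.1751]
tool_rot: [-3.141, 0.0, 1.4]
force: [-0.2, -0.5, -0.5]
grip_width: 0.0077
finger_force: 61.0
```

Emit:
servo_tool([
  [0.5,0,0,0.1,0,0,0],
  [0.5,0,0,0.2,0,0,0],
  [0.5,0,0,0.3,0,0,0],
  [0.5,0,0,0.3,0,0,0],
])

```text
clock: 10.05
position: [0.478, 0.0015, 0.1721]
tool_rot: [-3.142, 0.0, 1.4]
force: [0.3, 0.1, -0.9]
grip_width: 0.0076
finger_force: 61.0
```

Emit:
servo_tool([
  [0.5,0,0,0.1,0,0,0],
  [0.5,0,0,0.2,0,0,0],
  [0.5,0,0,0.25,0,0,0],
  [0.5,0,0,0.25,0,0,0],
])

```text
clock: 10.45
position: [0.4781, 0.0014, 0.1697]
tool_rot: [3.141, 0.0, 1.4]
force: [1.8, -1.3, -0.1]
grip_width: 0.008
finger_force: 61.2
```

Emit:
servo_tool([
  [0.5,0,0,0.1,0,0,0],
  [0.5,0,0,0.2,0,0,0],
  [0.5,0,0,0.2,0,0,0],
])

```text
clock: 10.75
position: [0.478, 0.0014, 0.1676]
tool_rot: [3.141, 0.0, 1.4]
force: [1.8, -1.1, -0.4]
grip_width: 0.008
finger_force: 61.1
```

Emit:
servo_tool([
  [0.5,0,0,0.1,0,0,0],
  [0.5,0,0,0.2,0,0,0],
  [0.5,0,0,0.2,0,0,0],
])

```text
clock: 11.05
position: [0.4779, 0.0015, 0.1655]
tool_rot: [-3.141, 0.0, 1.4]
force: [1.8, -1.3, -1.1]
grip_width: 0.0079
finger_force: 61.0
```

```bash
python3 - <<'E'
from h import *
A=[grab(n)[1]['frame'] for n in('scene','side')]
C=lambda F,x,y,w,h:cv2.resize(F[y:y+h,x:x+w],(400,400),interpolation=cv2.INTER_CUBIC)
cv2.imwrite('pics/o.png',np.hstack([C(A[0],168,140,80,80),C(A[1],176,115,80,80)]))
E
```

```text
(no output)
```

View pics/o.png

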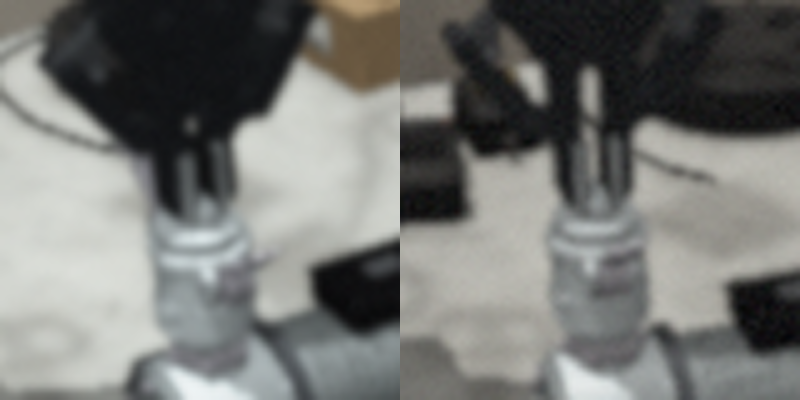

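The plug sits down in the bore, its flange close above the rim, and the arms are still raised. I continue by feel.

Emit:
servo_tool([
  [0.5,0,0,0.05,0,0,0],
  [0.5,0,0,0.1,0,0,0],
  [0.5,0,0,0.1,0,0,0],
])

```text
clock: 11.45
position: [0.4781, 0.0015, 0.1647]
tool_rot: [3.141, -0.0, 1.4]
force: [2.3, -1.3, 1.7]
grip_width: 0.0078
finger_force: 61.3
```

Emit:
servo_tool([
  [0.5,0,0,0.05,0,0,0],
  [0.5,0,0,0.1,0,0,0],
  [0.5,0,0,0.1,0,0,0],
])

```text
clock: 11.75
position: [0.4781, 0.0015, 0.164]
tool_rot: [3.141, -0.0, 1.4]
force: [-0.3, -1.9, 10.7]
grip_width: 0.0079
finger_force: 62.4
```

Emit:
servo_tool([
  [0.5,0,0,0.05,0,0,0],
  [0.5,0,0,0.05,0,0,0],
  [0.5,0,0,0.05,0,0,0],
])

```text
clock: 12.05
position: [0.4782, 0.0015, 0.1636]
tool_rot: [3.141, -0.0, 1.4]
force: [-1.6, -1.0, 14.5]
grip_width: 0.0081
finger_force: 63.0
```

Emit:
servo_tool([
  [0.5,0,0,0.05,0,0,0],
  [0.5,0,0,0.05,0,0,0],
  [0.5,0,0,0.05,0,0,0],
])

```text
clock: 12.35
position: [0.4782, 0.0014, 0.1633]
tool_rot: [3.141, -0.001, 1.4]
force: [-2.3, -1.2, 18.8]
grip_width: 0.0078
finger_force: 63.6
```

Emit:
servo_tool([
  [0.5,0,0,0.03,0,0,0],
  [0.5,0,0,0.03,0,0,0],
  [0.5,0,0,0.03,0,0,0],
])

```text
clock: 12.65
position: [0.4783, 0.0014, 0.1631]
tool_rot: [3.141, -0.001, 1.4]
force: [-3.9, -1.8, 22.7]
grip_width: 0.0081
finger_force: 64.1
```

```bash
python3 - <<'E'
from h import *
for i in range(4):
    s=bot.observe();print(s['clock'],s['position'].round(5),s['force'].round(2),s['moment'].round(2)); bot.grab_frame('side')
E
```

```text
12.65 [0.47825 0.00143 0.16312] [-3.89 -1.77 22.73] [-0.33  0.86  0.01]
12.7 [0.47826 0.00143 0.16313] [-4.29 -1.93 21.97] [-0.39  0.79 -0.  ]
12.75 [0.47824 0.00144 0.16312] [-3.16 -0.84 22.1 ] [-0.37  0.79 -0.06]
12.8 [0.47827 0.00147 0.16313] [-3.79 -1.26 23.25] [-0.38  0.79  0.02]
```

Emit:
servo_tool([
  [0.5,0,0,-0.1,0,0,0],
  [0.5,0,0,-0.2,0,0,0],
  [0.5,0,0,-0.2,0,0,0],
])

```text
clock: 13.15
position: [0.478, 0.0015, 0.1645]
tool_rot: [3.141, -0.0, 1.4]
force: [0.8, -1.8, 6.2]
grip_width: 0.0079
finger_force: 61.9
```

Emit:
servo_tool([
  [0.5,0,0,-0.05,0,0,0],
  [0.5,0,0,-0.1,0,0,0],
  [0.5,0,0,-0.1,0,0,0],
])

```text
clock: 13.45
position: [0.4779, 0.0015, 0.1653]
tool_rot: [-3.141, 0.0, 1.4]
force: [0.8, -0.9, 0.3]
grip_width: 0.0081
finger_force: 61.2
```

Emit:
servo_tool([
  [0.5,0,-0.05,0.1,0,0,0],
  [0.5,0,-0.05,0.2,0,0,0],
  [0.5,0.05,-0.05,0.25,0,0,0],
  [0.5,0.05,-0.1,0.25,0,0,0],
  [0.5,-0.05,-0.1,0.25,0,0,0],
  [0.5,-0.05,0.03,0.25,0,0,0],
  [0.5,0,0.03,0.25,0,0,0],
  [0.5,0,-0.04,0.25,0,0,0],
  [0.5,0,-0.04,0.25,0,0,0],
])

```text
clock: 14.35
position: [0.4779, 0.0015, 0.1634]
tool_rot: [3.141, -0.0, 1.4]
force: [-1.3, -1.7, 15.0]
grip_width: 0.008
finger_force: 63.1
```

```bash
python3 - <<'E'
from h import *
for n in('scene','side'):
    L=[grab(n)[1] for i in range(6)];f=L[0];M=np.mean([x['frame'] for x in L],0).mean(2)
    P=lambda z:(lambda q:f['mtx']@q/q[2])(f['R']@np.array([.4777,.0017,z])+f['t'])[:2].round(1)
    print(n,'axis px @.154,.164,.174',P(.154),P(.164),P(.174))
    c=int(P(.16)[0]);r=int(P(.16)[1])
    for y in range(r-16,r+22): print(y,M[y,c-5:c+6].astype(int))
E
```

```text
scene axis px @.154,.164,.174 [207.  187.1] [206.7 183.3] [206.3 179.5]
168 [20 20 20 22 29 32 27 21 23 31 39]
169 [21 21 22 21 21 21 19 20 30 50 66]
170 [21 21 24 27 29 25 19 20 34 59 80]
171 [21 23 31 44 49 42 26 19 28 53 75]
172 [21 26 42 63 72 61 35 19 24 43 66]
173 [21 28 49 74 84 71 42 21 22 40 64]
174 [22 29 49 75 86 74 44 21 22 39 63]
175 [22 28 48 73 86 76 46 22 21 37 62]
176 [21 27 46 71 86 77 49 25 20 35 60]
177 [21 27 44 70 87 79 53 29 22 34 59]
178 [21 28 45 71 88 83 62 43 32 35 59]
179 [22 29 45 71 90 87 77 71 59 48 61]
180 [ 24  27  42  69  91  93  92 101  96  77  71]
181 [ 35  28  40  68  92  98 104 122 127 109  91]
182 [ 64  43  42  69  94 103 113 134 142 129 109]
183 [104  77  62  76  97 107 120 137 142 133 119]
184 [139 116  97  93 103 109 119 131 135 130 126]
185 [156 146 131 120 118 118 123 132 135 135 140]
186 [162 161 159 156 151 148 151 156 157 157 167]
187 [162 171 184 195 195 191 196 198 195 193 197]
188 [159 178 199 215 218 216 221 222 215 207 198]
189 [156 175 193 205 208 209 211 208 199 187 174]
190 [168 175 180 183 183 182 182 181 177 173 169]
191 [188 1
[... 2010 characters left out ...]

166 [142 150 163 177 175 158 137 114 102  96  95]
167 [126 131 149 178 174 143 116  97  85  85  90]
168 [120 122 146 179 176 143 121 106 100 103 106]
169 [122 122 136 160 160 138 123 116 113 112 114]
170 [128 126 126 134 135 121 115 113 110 109 109]
171 [131 130 125 120 115 105 104 104 101  99  99]
172 [132 133 128 119 108  94  91  91  91  89  89]
173 [139 135 131 116  98  84  83  87  88  90  92]
174 [146 140 133 120 104  94  94  98 100 103 108]
175 [141 140 135 126 119 114 113 113 112 113 115]
176 [132 137 135 129 125 121 120 118 116 116 114]
177 [129 134 134 132 128 123 119 118 117 114 113]
178 [129 135 136 134 132 126 120 118 116 115 113]
179 [131 133 135 134 133 128 123 119 117 115 113]
```

Numeric profiles put the rim at about z = 0.154, which makes the plug about seated. I'll let go and push on its web top with shut fingers, which reads the plug's height directly and lets it self-centre.

Emit:
servo_tool([
  [1.5,0,0,-0.15,0,0,0],
  [3,0,0,-0.15,0,0,0],
  [3,0,0,-0.15,0,0,0],
  [3,0,0,-0.15,0,0,0],
  [3,0,0,-1,0,0,0],
  [3,0,0,-2.5,0,0,0],
  [0,0,0,-4,0,0,0],
  [0,0,0,-4,0,0,0],
  [0,0,0,-4,0,0,0],
  [0,0,0,-4,0,0,0],
], force=30)

```text
clock: 15.95
position: [0.4773, 0.0016, 0.2025]
tool_rot: [-3.141, 0.0, 1.4]
force: [-0.2, 0.4, -1.0]
grip_width: -0.0001
finger_force: 0.0
```

```bash
python3 - <<'E'
from h import *
import pickle
s=bot.observe();print(s['position'].round(4),s['force'].round(2),s['grip_width'])
for n in('scene','side'):
    L=[grab(n)[1] for i in range(6)];f=L[0];M=np.mean([x['frame'] for x in L],0).mean(2)
    P=lambda z:(lambda q:f['mtx']@q/q[2])(f['R']@np.array([.4777,.0017,z])+f['t'])[:2].round(1)
    c=int(P(.16)[0]);r=int(P(.16)[1])
    for y in range(r-12,r+14): print(y,M[y,c-6:c+7:2].astype(int))
E
```

```text
[0.4773 0.0016 0.2025] [-0.2   0.44 -1.01] -8.428568773854244e-05
172 [125 130 168 180 186 192 194]
173 [149 160 172 177 181 184 186]
174 [152 169 174 176 177 177 179]
175 [147 166 171 175 175 174 173]
176 [144 159 165 171 174 173 172]
177 [141 154 160 167 172 171 171]
178 [137 150 162 165 170 167 167]
179 [133 139 160 171 179 167 162]
180 [134 123 148 186 207 180 163]
181 [141 117 132 198 228 196 165]
182 [151 130 122 189 224 191 164]
183 [159 149 126 161 191 163 161]
184 [164 161 144 144 155 140 167]
185 [167 172 173 167 146 143 186]
186 [175 195 213 210 172 172 207]
187 [190 221 234 233 209 202 207]
188 [194 227 235 235 223 202 178]
189 [179 209 218 217 202 170 153]
190 [180 182 185 181 174 157 167]
191 [189 190 190 183 188 183 186]
192 [177 195 202 196 206 197 176]
193 [149 171 182 182 203 192 148]
194 [131 142 153 156 193 194 129]
195 [129 132 141 143 177 190 124]
196 [134 134 144 142 153 165 122]
197 [139 142 150 145 132 139 113]
146 [117 127 165 177 174 169 156]
147 [125 131 158 178 178 176 172]
148 [130 128 147 179 180 178 179]
149 [130 128 145 180 181 179 180]
150 [126 129 150 179 181 180 181]
151 [126 134 149 172 181 180 181]
152 [124 131 146 162 178 180 181]
153 [125 120 157 167 173 177 179]
154 [133 115 181 192 165 162 169]
155 [144 117 179 200 156 147 155]
156 [145 123 153 171 140 142 146]
157 [143 134 131 138 127 141 143]
158 [149 160 137 124 129 154 149]
159 [173 198 171 142 156 175 155]
160 [200 218 204 178 187 179 142]
161 [195 209 203 189 180 150 120]
162 [160 170 168 162 146 119 124]
163 [147 138 137 134 127 124 139]
164 [166 149 151 149 136 141 134]
165 [161 159 175 166 135 128 113]
166 [136 147 176 156 115  97  96]
167 [121 132 178 144  96  85 101]
168 [121 123 178 143 106 103 117]
169 [126 122 160 136 116 112 118]
170 [129 124 134 121 112 109 109]
171 [130 130 121 107 103  99 100]
```

Emit:
servo_tool([
  [0,0,0,0.7,0,0,0],
  [0,0,0,1.4,0,0,0],
  [0,0,0,2.0,0,0,0],
  [0,0,0,2.3,0,0,0],
  [0,0,0,2.5,0,0,0],
  [0,0,0,2.5,0,0,0],
])

```text
clock: 17.15
position: [0.4775, 0.0015, 0.1776]
tool_rot: [-3.141, 0.0, 1.4]
force: [-0.3, -0.1, -0.6]
grip_width: -0.0001
finger_force: 0.0
```

Emit:
servo_tool([
  [0,0,0,0.1,0,0,0],
  [0,0,0,0.2,0,0,0],
  [0,0,0,0.2,0,0,0],
])

```text
clock: 17.45
position: [0.4776, 0.0016, 0.1759]
tool_rot: [3.141, -0.0, 1.4]
force: [-0.6, 0.2, -0.6]
grip_width: -0.0003
finger_force: 0.0
```

Emit:
servo_tool([
  [0,0,0,0.05,0,0,0],
  [0,0,0,0.1,0,0,0],
  [0,0,0,0.1,0,0,0],
])

```text
clock: 17.75
position: [0.4779, 0.0016, 0.1751]
tool_rot: [3.141, -0.0, 1.4]
force: [0.1, -0.1, 4.3]
grip_width: -0.0001
finger_force: 2.2
```

Emit:
servo_tool([
  [0,0,0,0.05,0,0,0],
  [0,0,0,0.1,0,0,0],
  [0,0,0,0.1,0,0,0],
])

```text
clock: 18.05
position: [0.4785, 0.0015, 0.1744]
tool_rot: [3.14, -0.001, 1.4]
force: [2.2, 0.6, 7.8]
grip_width: -0.0001
finger_force: 3.8
```

Emit:
servo_tool([
  [0,0,0,0.05,0,0,0],
  [0,0,0,0.1,0,0,0],
  [0,0,0,0.1,0,0,0],
])

```text
clock: 18.35
position: [0.4791, 0.0015, 0.1738]
tool_rot: [3.138, -0.001, 1.4]
force: [3.5, 0.2, 12.3]
grip_width: -0.0002
finger_force: 6.2
```

Emit:
servo_tool([
  [0,0,0,0.05,0,0,0],
  [0,0,0,0.1,0,0,0],
  [0,0,0,0.1,0,0,0],
])

```text
clock: 18.65
position: [0.4797, 0.0015, 0.1732]
tool_rot: [3.137, -0.001, 1.4]
force: [4.8, -0.3, 18.4]
grip_width: 0.0005
finger_force: 9.4
```

Emit:
servo_tool([
  [0,0,0,-0.5,0,0,0],
  [0,0,-0.25,-0.7,0,0,0],
  [0,0,-0.25,-0.7,0,0,0],
  [0,0,-0.25,-0.4,0,0,0],
  [0,0,-0.25,-0.3,0,0,0],
  [0,0,-0.25,-0.25,0,0,0],
  [0,0,-0.25,-0.2,0,0,0],
  [0,0,-0.25,-0.2,0,0,0],
])

```text
clock: 19.45
position: [0.4759, 0.0019, 0.1741]
tool_rot: [3.14, -0.0, 1.4]
force: [1.3, -0.6, 7.8]
grip_width: 0.0001
finger_force: 4.1
```

Emit:
servo_tool([
  [0,0,0,0.05,0,0,0],
  [0,0,0,0.1,0,0,0],
  [0,0,0,0.1,0,0,0],
])

```text
clock: 19.75
position: [0.4765, 0.0019, 0.1735]
tool_rot: [3.139, -0.001, 1.4]
force: [2.5, -0.1, 14.4]
grip_width: -0.0006
finger_force: 7.1
```

Emit:
servo_tool([
  [0,0,-0.05,0.05,0,0,0],
  [0,0,-0.05,0.08,0,0,0],
  [0,0,-0.05,0.08,0,0,0],
])

```text
clock: 20.05
position: [0.4765, 0.0019, 0.1731]
tool_rot: [3.138, -0.001, 1.399]
force: [3.6, -0.4, 20.4]
grip_width: 0.0003
finger_force: 10.4
```

Emit:
servo_tool([
  [0,0,-0.05,0.04,0,0,0],
  [0,0,-0.05,0.04,0,0,0],
  [0,0,-0.05,0.04,0,0,0],
])

```text
clock: 20.35
position: [0.4763, 0.002, 0.1729]
tool_rot: [3.137, -0.001, 1.399]
force: [3.3, -0.2, 25.3]
grip_width: -0.0002
finger_force: 12.3
```

Emit:
servo_tool([
  [0,0,0.3,-0.6,0,0,0],
  [0,0,0.3,-0.6,0,0,0],
  [0,0,0.3,-0.4,0,0,0],
  [0,0,0.3,-0.3,0,0,0],
  [0,0,0.3,-0.3,0,0,0],
])

```text
clock: 20.85
position: [0.4768, 0.0017, 0.1743]
tool_rot: [-3.141, 0.0, 1.4]
force: [-0.2, -0.9, -1.2]
grip_width: -0.0001
finger_force: 0.1
```

```bash
python3 - <<'E'
from h import *
import pickle
s=bot.observe();print(s['position'].round(4),s['force'].round(2),s['moment'].round(2))
# rim / flange near edges in wrist view: column profile
L=[grab('wrist') for i in range(3)];s,f=L[-1];M=np.mean([x[1]['frame'] for x in L],0).mean(2);np.save('w.npy',M)
ax=np.array([.4777,.0017]);d=np.array([np.cos(np.radians(80.2)),np.sin(np.radians(80.2))])
for nm,r,z in(('flange.122',.0205,.1607),('flange.125',.0205,.1637),('rim.154',.023,.154),('rim.152',.023,.152),('rim.162',.023,.162)):
    print(nm,wproj(s,f,[*(ax+r*d),z]).round(1))
u=int(wproj(s,f,[*(ax+.022*d),.155])[0])
for y in range(150,235):print(y,M[y,u-30:u+31:6].astype(int))
E
```

```text
[0.4768 0.0017 0.1743] [-0.24 -0.87 -1.17] [-0.   -0.05 -0.02]
flange.122 [291.4 223.4]
flange.125 [291.5 225.2]
rim.154 [291.3 214.8]
rim.152 [291.2 213.7]
rim.162 [291.4 219.4]
150 [ 88  90 123 123 188 178 157 104 127 101  96]
151 [ 87  90 124 122 187 177 154 103 131  99  96]
152 [ 87  90 144 126 177 168 150 104 133  98  95]
153 [ 86  89 147 129 125 131 132 112 134  98  95]
154 [ 86  88 147 133 124 125 126 125 134  98  95]
155 [ 86  89 149 138 142 139 138 127 135  97  93]
156 [ 87  90 148 141 153 152 151 136 136  98  94]
157 [ 86  90 148 133 151 151 150 139 132 100  95]
158 [ 87  90 148 122 151 149 150 142 116  98  95]
159 [ 86  90 149 115 148 148 148 145 101  97  94]
160 [ 86  88 149 113 140 142 144 145  99  98  94]
161 [ 87  88 150 109 130 132 133 134 100  97  94]
162 [ 86  95 150 107 124 128 127 124 100  96  94]
163 [ 86 113 142 108 122 126 124 122 104  99  94]
164 [ 93 127 128 108 121 116 119 120 115 109 101]
165 [104 132 131 111 119 119 120 120 125 124 119]
166 [118 135 136 120 120 118 118 117 131 130 130]
167 [131 140 140 124 132 127 125 124 134 133 133]
168 [138 144 143 120 
[... 2628 characters left out ...]

221 [111 176 186 173 150 149 156 183 183 168 152]
222 [136 183 186 153 146 147 148 171 183 172 135]
223 [158 185 173 149 133 130 144 151 183 181 118]
224 [165 184 154 135 126 127 128 146 179 185 124]
225 [174 185 148 125 156 170 133 132 162 185 151]
226 [181 182 133 159 183 185 179 127 149 185 165]
227 [181 166 123 184 186 185 186 160 142 186 171]
228 [181 150 156 187 185 184 184 184 129 183 180]
229 [181 131 184 186 185 184 183 186 134 170 184]
230 [182 120 188 185 185 184 183 184 168 154 185]
231 [180 154 187 186 185 184 183 183 184 143 185]
232 [168 183 186 185 184 184 184 184 186 131 185]
233 [148 188 186 186 185 184 183 184 185 139 185]
234 [129 187 186 185 185 184 184 184 186 168 185]
```

The plug went down under the last push: there is no force at z=0.1743 now, where there was 8 N before. So it is still working through the O-ring. Pushing again.

Emit:
servo_tool([
  [0,0,0,0.05,0,0,0],
  [0,0,0,0.1,0,0,0],
  [0,0,0,0.1,0,0,0],
])

```text
clock: 21.3
position: [0.4774, 0.0015, 0.1739]
tool_rot: [3.141, -0.0, 1.4]
force: [0.0, -0.5, 6.0]
grip_width: -0.0
finger_force: 3.1
```

Emit:
servo_tool([
  [0,0,0,0.05,0,0,0],
  [0,0,0,0.1,0,0,0],
  [0,0,0,0.1,0,0,0],
])

```text
clock: 21.6
position: [0.4776, 0.0016, 0.1733]
tool_rot: [3.14, -0.001, 1.4]
force: [-2.4, -0.9, 15.0]
grip_width: 0.0001
finger_force: 7.7
```

Emit:
servo_tool([
  [0,0,0,0.05,0,0,0],
  [0,0,0,0.08,0,0,0],
  [0,0,0,0.08,0,0,0],
])

```text
clock: 21.9
position: [0.4779, 0.0016, 0.1728]
tool_rot: [3.14, -0.001, 1.399]
force: [-2.8, -1.0, 22.9]
grip_width: -0.0002
finger_force: 11.5
```

Emit:
servo_tool([
  [0,0,0,0.02,0,0,0],
  [0,0,0,0.02,0,0,0],
  [0,0,0,0.02,0,0,0],
])

```text
clock: 22.2
position: [0.4779, 0.0015, 0.1728]
tool_rot: [3.14, -0.001, 1.399]
force: [-4.1, 0.0, 26.5]
grip_width: 0.0
finger_force: 13.0
```

Emit:
servo_tool([
  [0,0,0,-2,0,0,0],
  [0,0,0,-4,0,0,0],
  [0,-1.5,4,-4,0,0,0],
  [0,-3,8,-4,0,0,0],
  [0,-5,12,-3,0,0,0],
  [0,-7.3,15,-1.5,0,0,0],
  [0,-7.3,15,0.3,0,0,0],
  [0,-7.3,15,0.3,0,0,0],
  [0,-7.3,15,0.3,0,0,0],
])

```text
clock: 23.1
position: [0.6121, -0.0955, 0.1688]
tool_rot: [-3.141, -0.0, 1.4]
force: [0.9, 0.3, -0.4]
grip_width: -0.0001
finger_force: 0.0
```

```bash
cat > prof.py <<'E'
from h import *
L=[grab('wrist') for i in range(3)];s,f=L[-1];M=np.mean([x[1]['frame'] for x in L],0).mean(2).astype(np.float32);np.save('w2.npy',M)
ax=np.array([.4777,.0017]);d=np.array([np.cos(np.radians(-9.8)),np.sin(np.radians(-9.8))])
print(s['position'].round(4))
for nm,r,z in(('webtop.174',.015,.174),('fltop.161',.0205,.161),('flbot.157',.0205,.157),('rim.154',.023,.154),('rim.162',.023,.162),('wall.144',.023,.144)):
    print(nm,wproj(s,f,[*(ax+r*d),z]).round(1))
a=wproj(s,f,[*(ax),.18]);b=wproj(s,f,[*(ax+.023*d),.135]);n=int(np.hypot(*(b-a))*2);t=np.linspace(0,1,n)
print(n,a,b)
P=a+t[:,None]*(b-a);e=(b-a)/np.hypot(*(b-a));q=np.array([-e[1],e[0]])
S=np.stack([cv2.remap(M,(P[:,0]+k*q[0]).astype(np.float32)[None],(P[:,1]+k*q[1]).astype(np.float32)[None],cv2.INTER_LINEAR)[0] for k in(-6,-3,0,3,6)],1)
for p,v in zip(P[::2],S[::2]):print(p.round(1),v.astype(int))
E
python3 prof.py
```

```text
[ 0.6126 -0.0951  0.1697]
webtop.174 [ 34.5 138.4]
fltop.161 [ 56.  135.3]
flbot.157 [ 60.2 134.7]
rim.154 [ 66.5 133.8]
rim.162 [ 58.1 134.9]
wall.144 [ 76.2 132.6]
150 [  9.8108279  142.62218285] [ 84.38672449 131.66751198]
[  9.8 142.6] [231 225 219 223 224]
[ 10.8 142.5] [181 208 226 226 226]
[ 11.8 142.3] [175 195 228 227 227]
[ 12.8 142.2] [176 185 201 227 226]
[ 13.8 142. ] [175 174 192 228 227]
[ 14.8 141.9] [176 175 193 220 228]
[ 15.8 141.7] [177 177 180 198 229]
[ 16.8 141.6] [178 176 175 202 222]
[ 17.8 141.4] [173 171 169 189 204]
[ 18.8 141.3] [166 164 162 161 180]
[ 19.8 141.2] [158 154 151 147 162]
[ 20.8 141. ] [144 139 134 129 137]
[ 21.8 140.9] [125 119 113 110 109]
[ 22.8 140.7] [105 104 101 100  99]
[ 23.8 140.6] [101 101 100 100  99]
[ 24.8 140.4] [102 101 101  99  98]
[ 25.8 140.3] [100 100  99  97  97]
[ 26.8 140.1] [99 98 96 96 96]
[ 27.8 140. ] [97 95 95 94 94]
[ 28.8 139.8] [94 93 93 93 92]
[ 29.8 139.7] [92 93 92 91 91]
[ 30.8 139.5] [91 90 89 91 93]
[ 31.8 139.4] [ 88  95  97 114 126]
[ 32.8 139.2] [111 136 157 164 169]
[ 33.8 139.1] [182 181 176 178 178]
[... 1055 characters left out ...]
.9 134.5] [178 177 176 170 161]
[ 65.9 134.4] [165 166 160 157 155]
[ 66.9 134.2] [158 155 156 144 130]
[ 67.9 134.1] [143 129 126 111 101]
[ 68.9 133.9] [98 96 99 95 96]
[ 69.9 133.8] [96 96 97 96 98]
[ 70.9 133.7] [101 100  99  99 100]
[ 71.9 133.5] [102 101 101 100 101]
[ 72.9 133.4] [103 102 101 100 100]
[ 73.9 133.2] [102 101 101  99  99]
[ 74.9 133.1] [100  99  99  98  97]
[ 75.9 132.9] [99 98 97 97 98]
[ 76.9 132.8] [100  98  98  98 100]
[ 77.9 132.6] [102 100  99  99  99]
[ 78.9 132.5] [102 100  99  99  99]
[ 79.9 132.3] [101  99  98  98  98]
[ 80.9 132.2] [100  99  99  99 101]
[ 81.9 132. ] [103 101 101 101 101]
[ 82.9 131.9] [103 102 101 100 100]
[ 83.9 131.7] [103 101 100 100  99]
```

The side-on profile is clear: flange top edge at px 53 and rim outer edge at px 67.6, against 10.6 px expected when seated. So the plug is still about 4 mm above the seal, probably pushed off-centre at the O-ring. I'll measure its eccentricity from straight above.

```bash
python3 -c "
from h import *
d=np.array([np.cos(np.radians(80.2)),np.sin(np.radians(80.2))])
p=np.array([.4774,.0017])-.073*d
print(rel([*p,.23],80.2))"
```

```text
(array([ -0.05, -14.97,  -6.04]), array([ 0.1, -0. ,  0.1]))
```

Emit:
servo_tool([
  [0,0,0,-3,0,0,0],
  [0,0,-2,-6,0,0,0],
  [0,0,-6,-6,0,0,0],
  [0,0,-10,-6,0,0,0],
  [0,0,-15,-6,0,0,0],
  [0,0,-15,-6,0,0,0],
  [0,0,-15,-6,0,0,0],
])

```text
clock: 23.95
position: [0.4645, -0.0695, 0.2298]
tool_rot: [3.14, -0.002, 1.401]
force: [1.4, -0.2, 1.1]
grip_width: -0.0001
finger_force: 0.0
```

```bash
cat > top.py <<'E'
from h import *
L=[grab('wrist') for i in range(4)];s,f=L[-1];M=np.mean([x[1]['frame'] for x in L],0).mean(2).astype(np.float32);np.save('w3.npy',M)
print(s['position'].round(4))
c=wproj(s,f,[.4774,.0017,.158]);print('c',c,'px/m',wproj(s,f,[.4774+.023,.0017,.154])-wproj(s,f,[.4774-.023,.0017,.154]),wproj(s,f,[.4774+.0205,.0017,.1638])-wproj(s,f,[.4774-.0205,.0017,.1638]))
t=np.arange(22,46,.25)
for a in range(0,180,30):
    R=[]
    for A in(a,a+180):
        x=c[0]+t*np.cos(np.radians(A));y=c[1]+t*np.sin(np.radians(A))
        p=cv2.remap(M,x.astype(np.float32)[None],y.astype(np.float32)[None],cv2.INTER_LINEAR)[0]
        g=np.gradient(cv2.GaussianBlur(p[None],(0,0),1.5)[0])
        k=[(t[i],round(float(g[i]*4))) for i in range(1,len(t)-1) if abs(g[i])>=abs(g[i-1]) and abs(g[i])>abs(g[i+1]) and abs(g[i])>2]
        R.append(k)
    print(a,[[(float(q[0]),q[1]) for q in r] for r in R])
E
python3 top.py
```

```text
[ 0.4657 -0.0702  0.2291]
c [287.93747108 118.89528418] px/m [ 68.56552675 -11.67397847] [ 64.03200763 -10.90058929]
0 [[(35.5, -27), (42.0, 17)], [(36.25, -19), (39.5, -16)]]
30 [[(35.75, -33)], [(37.0, -28)]]
60 [[(35.25, -14)], [(35.25, -14), (42.0, -23)]]
90 [[(23.0, -12), (24.75, 24), (35.75, -21)], [(24.75, 14), (34.5, -29), (40.0, 8)]]
120 [[(31.5, -9), (33.0, 11), (35.5, -19), (39.25, -8), (41.75, -8)], [(34.0, -12), (41.0, -16)]]
150 [[(36.25, -28), (39.5, 19), (43.0, -27)], [(36.25, -31)]]
```

```bash
python3 - <<'E'
from h import *
M=np.load('w3.npy');c=np.array([287.5,119.4])
s,f=grab('wrist');print('rim ctr world',wplane(s,f,*c,.154),wplane(s,f,*c,.1638),s['position'].round(4))
t=np.arange(28,38,.5);print('    ',t)
for A in range(0,360,30):
    p=cv2.remap(M,(c[0]+t*np.cos(np.radians(A))).astype(np.float32)[None],(c[1]+t*np.sin(np.radians(A))).astype(np.float32)[None],cv2.INTER_LINEAR)[0]
    print(A,p.astype(int))
t=np.arange(-16,16.1,1.)
for dy in(-12,0,12): print('web',dy,cv2.remap(M,(c[0]+t).astype(np.float32)[None],np.full((1,len(t)),c[1]+dy,np.float32),cv2.INTER_LINEAR)[0].astype(int))
E
```

```text
rim ctr world [0.4769 0.0013 0.154 ] [0.4769 0.0012 0.1638] [ 0.4655 -0.0703  0.2289]
     [28.  28.5 29.  29.5 30.  30.5 31.  31.5 32.  32.5 33.  33.5 34.  34.5
 35.  35.5 36.  36.5 37.  37.5]
0 [181 182 182 182 182 181 180 179 180 180 181 183 180 177 166 155 141 126
 115 104]
30 [184 184 184 184 184 182 180 180 181 182 183 184 185 180 173 159 139 120
 109 101]
60 [182 182 181 181 179 178 178 178 179 182 186 185 183 177 171 163 156 150
 146 144]
90 [182 182 182 182 181 180 180 179 181 184 184 183 179 174 164 153 144 136
 135 134]
120 [184 184 184 184 182 179 174 171 174 180 184 183 180 172 161 152 148 146
 147 144]
150 [186 186 185 185 183 182 181 180 180 182 184 184 182 175 167 153 138 125
 115 107]
180 [180 180 179 179 179 178 179 179 180 181 181 181 177 174 164 154 145 135
 129 124]
210 [184 183 184 183 182 181 181 182 181 179 177 179 179 173 163 150 136 121
 104  88]
240 [187 187 187 187 187 186 184 181 181 181 180 176 173 168 163 158 154 150
 147 145]
270 [185 185 185 186 186 186 185 184 183 182 182 181 175 168 152 136 125 115
 116 117]
300 [184 184 184 184 184 185 183 180 178 180 182 182 180 174 167 162 158 155
 153 152]
330 [182 182 182 182 182 182 180 179 180 182 184 185 184 180 174 166 154 142
 125 108]
web -12 [183 183 183 183 184 184 181 165 154 156 161 170 176 178 179 178 178 178
 179 179 180 176 170 159 148 159 172 176 181 181 180 180 180]
web 0 [180 180 180 180 180 180 180 168 157 158 163 171 176 177 178 177 177 177
 178 180 179 174 167 156 160 169 174 179 179 179 179 179 179]
web 12 [186 186 186 186 186 186 183 168 156 156 163 171 175 177 176 176 176 177
 178 179 177 171 163 158 166 175 179 182 183 182 182 182 182]
```

```bash
python3 -c "
from h import *
print(rel([.4777,.0016,.21],80.2),rel([.4777,.0016,.165],80.2))"
```

```text
(array([ 7.31, -0.01,  1.87]), array([ 0.,  0., -0.])) (array([ 7.31, -0.01,  6.37]), array([ 0.,  0., -0.]))
```

Emit:
servo_tool([
  [4,2.5,0,0,0,0,0],
  [4,5,0,0,0,0,0],
  [4,7.3,0,1,0,0,0],
  [4,7.3,0,3,0,0,0],
  [4,7.3,0,4.8,0,0,0],
  [4,7.3,0,5.8,0,0,0],
  [4,7.3,0,6.3,0,0,0],
  [4,7.3,0,6.3,0,0,0],
  [4,7.3,0,6.3,0,0,0],
])

```text
clock: 25.1
position: [0.4774, 0.0015, 0.1662]
tool_rot: [3.141, -0.0, 1.399]
force: [0.1, 0.5, 0.2]
grip_width: 0.0401
finger_force: 0.0
```

Emit:
servo_tool([
  [1.5,0,0,0,0,0,0],
  [0.5,0,0,0,0,0,0],
  [0.5,0,0,0,0,0,0],
  [0.5,0,0,0,0,0,0],
  [0.5,0,0,0,0,0,0],
], force=60)

```text
clock: 25.6
position: [0.4774, 0.0015, 0.1659]
tool_rot: [3.141, -0.0, 1.4]
force: [1.6, -1.6, 4.4]
grip_width: 0.0077
finger_force: 62.2
```

Emit:
servo_tool([
  [0.5,-0.04,0,0,0,0,0],
  [0.5,-0.05,0.02,0,0,0,0],
  [0.5,-0.05,0.02,0.05,0,0,0],
  [0.5,-0.05,0.02,0.1,0,0,0],
  [0.5,-0.05,0.02,0.1,0,0,0],
])

```text
clock: 26.1
position: [0.4774, 0.0012, 0.1647]
tool_rot: [3.141, -0.0, 1.4]
force: [1.3, 0.4, 1.2]
grip_width: 0.0081
finger_force: 61.8
```

Emit:
servo_tool([
  [0.5,0,0,0.05,0,0,0],
  [0.5,0,0,0.1,0,0,0],
  [0.5,0,0,0.1,0,0,0],
])

```text
clock: 26.4
position: [0.4775, 0.0013, 0.1639]
tool_rot: [3.141, -0.0, 1.4]
force: [0.8, -0.0, 7.0]
grip_width: 0.0081
finger_force: 62.5
```

Emit:
servo_tool([
  [0.5,0,0,0.05,0,0,0],
  [0.5,0,0,0.1,0,0,0],
  [0.5,0,0,0.1,0,0,0],
])

```text
clock: 26.7
position: [0.4777, 0.0013, 0.1632]
tool_rot: [3.141, -0.001, 1.4]
force: [-0.6, -0.7, 16.8]
grip_width: 0.0078
finger_force: 63.7
```

Emit:
servo_tool([
  [0.5,0,0,0.03,0,0,0],
  [0.5,0,0,0.06,0,0,0],
  [0.5,0,0,0.06,0,0,0],
])

```text
clock: 27.0
position: [0.4778, 0.0012, 0.1629]
tool_rot: [3.14, -0.001, 1.4]
force: [-2.1, -0.1, 23.5]
grip_width: 0.0083
finger_force: 64.7
```

```bash
python3 - <<'E'
from h import *
T=Ro.from_euler('xyz',[-3.141,0,1.4]).as_euler('xyz')
s={'position':np.array([.6126,-.0951,.1697]),'tool_rot':np.array([-3.141,0,1.4])}
f=bot.grab_frame('wrist')
ax=np.array([.4777,.0017]);d=np.array([np.cos(np.radians(-9.8)),np.sin(np.radians(-9.8))])
print('meas: web top edge ~21.5, foot 32.3, flange edge 53, rim in ~62, out 65.5-67.6')
for off in(0,.001):
 for b in(.1223,.125,.128):
  print(off,b,[wproj(s,f,[*(ax+(r+off)*d),b+z])[0].round(1) for r,z in((.005,.0517),(.005,.0387),(.0205,.0387),(.0205,.0347))])
 for z in(.150,.154,.158):print('rim',z,[wproj(s,f,[*(ax+(r+off)*d),z])[0].round(1) for r in(.0205,.023)])
E
```

```text
meas: web top edge ~21.5, foot 32.3, flange edge 53, rim in ~62, out 65.5-67.6
0 0.1223 [np.float64(22.8), np.float64(37.6), np.float64(56.2), np.float64(60.4)]
0 0.125 [np.float64(19.6), np.float64(34.6), np.float64(53.2), np.float64(57.5)]
0 0.128 [np.float64(15.9), np.float64(31.3), np.float64(49.9), np.float64(54.3)]
rim 0.15 [np.float64(67.5), np.float64(70.6)]
rim 0.154 [np.float64(63.5), np.float64(66.6)]
rim 0.158 [np.float64(59.3), np.float64(62.5)]
0.001 0.1223 [np.float64(24.0), np.float64(38.7), np.float64(57.4), np.float64(61.6)]
0.001 0.125 [np.float64(20.7), np.float64(35.7), np.float64(54.5), np.float64(58.8)]
0.001 0.128 [np.float64(17.1), np.float64(32.4), np.float64(51.2), np.float64(55.6)]
rim 0.15 [np.float64(68.7), np.float64(71.9)]
rim 0.154 [np.float64(64.7), np.float64(67.9)]
rim 0.158 [np.float64(60.6), np.float64(63.8)]
```

Emit:
servo_tool([
  [0.5,0,0,0,0,0,0],
  [0.5,0,0,0,0,0,0],
  [0.5,0,0,0,0,0,0],
  [0.5,0,0,0,0,0,0],
  [0.5,0,0,0,0,0,0],
  [0.5,0,0,0,0,0,0],
  [0.5,0,0,0,0,0,0],
  [0.5,0,0,0,0,0,0],
])

```text
clock: 27.85
position: [0.4778, 0.0013, 0.1629]
tool_rot: [3.14, -0.001, 1.4]
force: [-1.7, 1.3, 22.9]
grip_width: 0.0082
finger_force: 64.6
```

```bash
python3 -c "
from h import *
print(rel([.5786,-.0898,.20],80.2),rel([.5786,-.0898,.12],80.2))"
```

```text
(array([-7.25, 11.49, -3.7 ]), array([ 0.1, -0.1, -0. ])) (array([-7.26, 11.48,  4.3 ]), array([ 0.1, -0.1, -0. ]))
```

Emit:
servo_tool([
  [1.5,0,0,-0.15,0,0,0],
  [3,0,0,-0.2,0,0,0],
  [3,0,0,-0.2,0,0,0],
  [3,0,0,-1.5,0,0,0],
  [3,0,0,-3.7,0,0,0],
  [1,-2,4,-4,0,0,0],
  [0,-4.5,8,-3.7,0,0,0],
  [0,-7.3,11.5,-3,0,0,0],
  [0,-7.3,11.5,0,0,0,0],
  [0,-7.3,11.5,4,0,0,0],
], force=30)

```text
clock: 28.85
position: [0.5791, -0.0918, 0.1216]
tool_rot: [3.139, 0.0, 1.398]
force: [1.5, 1.0, -0.4]
grip_width: -0.0001
finger_force: 0.0
```

Emit:
servo_tool([
  [0,0,0,0.5,0,0,0],
  [0,0,0,0.5,0,0,0],
  [0,0,0,0.5,0,0,0],
])

```text
clock: 29.15
position: [0.5787, -0.0904, 0.1186]
tool_rot: [3.14, -0.0, 1.4]
force: [-0.6, -0.6, 1.2]
grip_width: 0.0004
finger_force: 0.0
```

```bash
cat > prof2.py <<'E'
from h import *
L=[grab('wrist') for i in range(3)];s,f=L[-1];M=np.mean([x[1]['frame'] for x in L],0).mean(2).astype(np.float32);np.save('w4.npy',M)
ax=np.array([.4777,.0017]);d=np.array([np.cos(np.radians(-9.8)),np.sin(np.radians(-9.8))]);e=np.array([-d[1],d[0]])
print(s['position'].round(4),s['force'].round(1))
for b in(.1223,.1255):print(b,[wproj(s,f,[*(ax+r*d),b+z])[0].round(1) for r,z in((.005,.0517),(.005,.0387),(.0205,.0387),(.0205,.0347))])
print('rim',[[wproj(s,f,[*(ax+r*d),z])[0].round(1) for r in(.0205,.023)] for z in(.152,.155,.158)])
for k in(-.010,-.005,0,.005,.010):
    Z=np.linspace(.182,.135,320);X=np.array([wproj(s,f,[*(ax+.021*d+k*e),z]) for z in Z]).astype(np.float32)
    p=cv2.GaussianBlur(cv2.remap(M,X[:,0][None],X[:,1][None],cv2.INTER_LINEAR),(0,0),2)[0];g=np.gradient(p)
    print(k,[(round(float(X[i,0]),1),int(round(g[i]*10))) for i in range(2,318) if abs(g[i])>=abs(g[i-1]) and abs(g[i])>abs(g[i+1]) and abs(g[i])>1.2])
E
python3 prof2.py
```

```text
[ 0.5789 -0.0903  0.1188] [ 0.4 -0.2 -0.4]
0.1223 [np.float64(-8.6), np.float64(13.9), np.float64(39.0), np.float64(45.4)]
0.1255 [np.float64(-14.5), np.float64(8.6), np.float64(33.6), np.float64(40.3)]
rim [[np.float64(53.0), np.float64(57.4)], [np.float64(48.5), np.float64(52.9)], [np.float64(43.8), np.float64(48.2)]]
-0.01 [(9.6, 129), (31.5, -115), (39.6, 83), (46.4, 23), (51.4, -38), (54.5, -80)]
-0.005 [(8.3, 152), (34.4, -116), (48.2, 108), (53.4, -28), (56.6, -88)]
0 [(7.5, 140), (34.6, -127), (48.4, 128), (53.3, -29), (56.6, -88)]
0.005 [(1.5, 86), (6.6, 142), (32.7, -114), (46.5, 109), (51.5, -29), (54.6, -76)]
0.01 [(0.2, 31), (6.5, 136), (28.6, -93), (37.4, 97), (40.6, -33), (42.5, 33), (47.8, -22), (51.5, -91)]
```

Everything fits once I count that letting go lifted the plug about 1 mm, held there by the O-ring: rim at 0.155, flange about 7.8 mm over it. I'll push it back down with shut fingers and retreat straight up.

```bash
python3 -c "
from h import *
print(rel([.4774,.0015,.21],80.2),rel([.4774,.0015,.176],80.2))"
```

```text
(array([  7.32, -11.53,  -9.16]), array([ 0.1, -0. ,  0. ])) (array([  7.32, -11.54,  -5.76]), array([ 0.1, -0. ,  0. ]))
```

Emit:
servo_tool([
  [0,0,0,-4,0,0,0],
  [0,0,0,-8.5,0,0,0],
  [0,2,-3.5,-9.2,0,0,0],
  [0,4.5,-7.5,-9.2,0,0,0],
  [0,7.3,-11.5,-9.2,0,0,0],
  [0,7.3,-11.5,-8,0,0,0],
  [0,7.3,-11.5,-6.5,0,0,0],
  [0,7.3,-11.5,-5.8,0,0,0],
  [0,7.3,-11.5,-5.7,0,0,0],
  [0,7.3,-11.5,-5.65,0,0,0],
])

```text
clock: 30.3
position: [0.4776, 0.0008, 0.1741]
tool_rot: [3.141, -0.0, 1.399]
force: [-1.0, 0.4, 6.1]
grip_width: -0.0002
finger_force: 3.3
```

Emit:
servo_tool([
  [0,0,0,0.05,0,0,0],
  [0,0,0,0.1,0,0,0],
  [0,0,0,0.1,0,0,0],
])

```text
clock: 30.6
position: [0.478, 0.0009, 0.1736]
tool_rot: [3.14, -0.001, 1.399]
force: [-1.5, 0.8, 12.9]
grip_width: -0.0002
finger_force: 6.3
```

Emit:
servo_tool([
  [0,0,-0.03,0.05,0,0,0],
  [0,0,-0.05,0.1,0,0,0],
  [0,0,-0.05,0.1,0,0,0],
])

```text
clock: 30.9
position: [0.4778, 0.0009, 0.173]
tool_rot: [3.139, -0.001, 1.399]
force: [-3.3, 0.9, 21.2]
grip_width: 0.0
finger_force: 10.5
```

```bash
python3 -c "
from h import *
print(bot.observe()['qpos'].round(2));print(rel([.4777,.0014,.245],170.2),rel([.4777,.0014,.245],-9.8))"
```

```text
[-0.52  0.42  0.51  2.06 -0.3   0.74  0.01]
(array([ 0.05,  0.  , -7.2 ]), array([  0.1,   0. , -90. ])) (array([ 0.05,  0.  , -7.2 ]), array([ 0. , -0.1, 90. ]))
```

Emit:
servo_tool([
  [0,0,0,-0.5,0,0,0],
  [0,0,0,-4,0,0,0],
  [4,0,0,-7.2,0,0,0],
  [6,0,0,-7.2,0,0,0],
  [8.5,0,0,-7.2,0,0,0],
])

```text
clock: 31.4
position: [0.477, 0.0012, 0.2442]
tool_rot: [3.14, -0.001, 1.4]
force: [-0.5, -0.8, -0.4]
grip_width: 0.0435
finger_force: 0.0
```

Emit:
servo_tool([
  [8.5,0,0,0,0,0,-8],
  [8.5,0,0,0,0,0,-16],
  [8.5,0,0,0,0,0,-24],
  [8.5,0,0,0,0,0,-32],
  [8.5,0,0,0,0,0,-40],
  [8.5,0,0,0,0,0,-48],
  [8.5,0,0,0,0,0,-56],
  [8.5,0,0,0,0,0,-64],
  [8.5,0,0,0,0,0,-72],
  [8.5,0,0,0,0,0,-80],
])

```text
clock: 32.4
position: [0.4762, 0.001, 0.2427]
tool_rot: [-3.141, -0.001, 2.801]
force: [-0.5, 0.2, -1.0]
grip_width: 0.085
finger_force: 0.0
```

```bash
python3 -c "
from h import *
s=bot.observe();print(s['qpos'].round(2),s['position'].round(4),s['grip_width']);print(rel([.4778,.0015,.245],170.2),rel([.4778,.0015,.195],170.2))"
```

```text
[-0.35  0.28  0.27  1.98 -0.1   0.9   1.2 ] [0.4762 0.001  0.2427] 0.08497543914390651
(array([-0.13,  0.1 , -0.23]), array([-0. , -0.1, -9.7])) (array([-0.14,  0.1 ,  4.77]), array([-0. , -0.1, -9.7]))
```

Emit:
servo_tool([
  [8.5,-0.1,0.05,0,0,0,-5],
  [8.5,-0.13,0.1,1,0,0,-9.7],
  [8.5,-0.13,0.1,3,0,0,-9.7],
  [8.5,-0.13,0.1,5,0,0,-9.7],
  [8.5,-0.13,0.1,5.8,0,0,-9.7],
  [8.5,-0.13,0.1,5.8,0,0,-9.7],
])

```text
clock: 33.0
position: [0.4775, 0.0015, 0.1845]
tool_rot: [-3.141, -0.003, 2.965]
force: [-0.7, 0.0, 0.4]
grip_width: 0.0848
finger_force: 0.0
```

Emit:
servo_tool([
  [8.5,0,0,0.4,0,0,0],
  [8.5,0,0,0.8,0,0,0],
  [8.5,0,0,1.2,0,0,0],
  [8.5,0,0,1.6,0,0,0],
  [8.5,0,0,2.0,0,0,0],
])

```text
clock: 33.5
position: [0.4783, 0.0017, 0.1654]
tool_rot: [3.142, 0.0, 2.965]
force: [0.1, 0.2, -0.3]
grip_width: 0.0849
finger_force: 0.0
```

Emit:
servo_tool([
  [8.5,0,0,0.3,0,0,0],
  [8.5,0,0,0.6,0,0,0],
  [8.5,0,0,0.9,0,0,0],
  [8.5,0,0,1.2,0,0,0],
  [8.5,0,0,1.5,0,0,0],
])

```text
clock: 34.0
position: [0.4787, 0.0018, 0.1507]
tool_rot: [3.141, 0.001, 2.965]
force: [-0.4, -0.6, 9.7]
grip_width: 0.0852
finger_force: 4.0
```

Emit:
servo_tool([
  [8.5,0,0,0.3,0,0,0],
  [8.5,0,0,0.6,0,0,0],
  [8.5,0,0,0.9,0,0,0],
  [8.5,0,0,1.2,0,0,0],
  [8.5,0,0,1.2,0,0,0],
])

```text
clock: 34.5
position: [0.4788, 0.0017, 0.1386]
tool_rot: [3.141, 0.001, 2.965]
force: [0.8, 0.0, 1.5]
grip_width: 0.0851
finger_force: 1.1
```

Emit:
servo_tool([
  [8.5,0,0,0.3,0,0,0],
  [8.5,0,0,0.6,0,0,0],
  [8.5,0,0,0.9,0,0,0],
  [8.5,0,0,1.2,0,0,0],
  [8.5,0,0,1.4,0,0,0],
])

```text
clock: 35.0
position: [0.479, 0.0018, 0.1249]
tool_rot: [3.141, 0.002, 2.965]
force: [-0.2, -0.1, 11.8]
grip_width: 0.0853
finger_force: 4.8
```

Emit:
servo_tool([
  [8.5,0,0,0.2,0,0,0],
  [8.5,0,0,0.4,0,0,0],
  [8.5,0,0,0.6,0,0,0],
])

```text
clock: 35.3
position: [0.479, 0.0018, 0.1189]
tool_rot: [3.141, 0.001, 2.965]
force: [-0.3, 0.8, 9.5]
grip_width: 0.0851
finger_force: 4.1
```

Emit:
servo_tool([
  [8.5,0,0,0.2,0,0,0],
  [8.5,0,0,0.4,0,0,0],
  [8.5,0,0,0.5,0,0,0],
])

```text
clock: 35.6
position: [0.4788, 0.0017, 0.1138]
tool_rot: [3.141, 0.001, 2.965]
force: [-0.7, 0.2, 7.9]
grip_width: 0.0848
finger_force: 3.4
```

Emit:
servo_tool([
  [8.5,0,0,0.2,0,0,0],
  [8.5,0,0,0.4,0,0,0],
  [8.5,0,0,0.5,0,0,0],
])

```text
clock: 35.9
position: [0.4788, 0.0018, 0.1087]
tool_rot: [3.141, 0.001, 2.965]
force: [0.2, -1.0, 8.1]
grip_width: 0.085
finger_force: 3.6
```

Emit:
servo_tool([
  [8.0,0,0,0,0,0,0],
  [7.6,0,0,0,0,0,0],
  [7.2,0,0,0,0,0,0],
  [7.0,0,0,0,0,0,0],
  [7.0,0,0,0,0,0,0],
], force=25)

```text
clock: 36.4
position: [0.4787, 0.0017, 0.1087]
tool_rot: [3.141, 0.001, 2.965]
force: [1.2, -0.2, 4.8]
grip_width: 0.0704
finger_force: 2.6
```

Emit:
servo_tool([
  [6.6,0,0,0,0,0,0],
  [6.3,0,0,0,0,0,0],
  [6.0,0,0,0,0,0,0],
  [5.8,0,0,0,0,0,0],
  [5.8,0,0,0,0,0,0],
  [5.8,0,0,0,0,0,0],
])

```text
clock: 37.0
position: [0.4787, 0.0019, 0.1089]
tool_rot: [3.141, 0.001, 2.965]
force: [-0.7, 1.8, 10.0]
grip_width: 0.0599
finger_force: 24.5
```

Emit:
servo_tool([
  [7,0,0,0,0,0,0],
  [8.5,0,0,0,0,0,0],
  [8.5,0,0,0,0,0,0],
  [8.5,0,0,0,0,0,0],
  [8.5,0,0,-2,0,0,0],
  [8.5,0,0,-5,0,0,0],
  [8.5,0,0,-9,0,0,0],
  [8.5,0,0,-13,0,0,0],
  [8.5,0,0,-16,0,0,0],
  [8.5,0,0,-16,0,0,0],
])

```text
clock: 38.0
position: [0.4797, 0.0018, 0.2721]
tool_rot: [3.14, 0.005, 2.965]
force: [0.3, 0.5, -1.1]
grip_width: 0.0849
finger_force: 0.0
```

```bash
python3 - <<'E'
from h import *
s=bot.observe();print(s['position'].round(4),s['force'].round(1),s['clock'])
for n in('scene','side'):
    L=[grab(n)[1] for i in range(6)];f=L[0];M=np.mean([x['frame'] for x in L],0).mean(2)
    P=lambda z:(lambda q:f['mtx']@q/q[2])(f['R']@np.array([.4777,.0017,z])+f['t'])[:2].round(1)
    c=int(P(.16)[0]);r=int(P(.16)[1])
    for y in range(r-6,r+12): print(y,M[y,c-6:c+7:2].astype(int))
E
```

```text
[0.4797 0.0018 0.2721] [ 0.3  0.5 -1.1] 38.0
178 [173 168 168 165 164 165 165]
179 [170 158 154 162 161 161 162]
180 [165 148 133 158 162 160 162]
181 [161 143 112 146 161 160 162]
182 [162 147 107 131 153 153 157]
183 [165 154 121 120 138 140 149]
184 [164 160 142 122 124 128 145]
185 [163 162 156 135 121 124 145]
186 [159 163 162 151 130 128 149]
187 [151 161 164 160 145 140 149]
188 [140 153 160 161 155 147 141]
189 [134 140 149 151 149 141 137]
190 [139 135 138 139 138 138 152]
191 [143 143 141 140 142 148 167]
192 [136 145 145 144 152 157 162]
193 [125 135 138 139 163 172 154]
194 [121 126 131 132 172 196 163]
195 [120 124 128 128 167 200 167]
152 [171 152 141 149 172 179 178]
153 [173 142 130 143 166 178 180]
154 [174 137 120 140 155 170 177]
155 [166 134 111 138 140 153 164]
156 [151 135 110 131 129 139 150]
157 [143 137 114 120 120 134 141]
158 [140 140 121 114 116 135 141]
159 [140 141 130 113 115 136 138]
160 [138 141 137 122 121 135 130]
161 [130 136 137 130 126 129 117]
162 [119 124 129 127 121 119 113]
163 [118 119 121 121 120 132 129]
164 [124 122 125 128 136 153 147]
165 [119 124 131 136 146 148 160]
166 [113 117 142 138 140 136 171]
167 [110 114 165 150 143 144 162]
168 [108 115 173 164 151 146 143]
169 [107 113 156 152 142 139 128]
```

The fingers closed both arms to 59.9 mm over their outer faces, which is the stated shut width, with no jam on the way. The gripper is clear, so I'm handing in.

```bash
python3 -c "
from h import *
print(bot.job_done())"
```

```text
the job is handed in; nothing more can be done
None
```

I handed in at about 39 s with the plug pushed into the coupler and both cam arms swung down together to 59.9 mm over their outer faces (60 mm is shut); they didn't jam, but I had no direct reading of the clamp force and the hand-in returned no verdict.

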